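Put the setting block away, then hold the condenser carrier against its stop

ROBOT

A 6-joint arm with a two-finger parallel gripper is mounted at the origin on the work surface. World frame = base frame: x ahead of the robot, y to its left, z up, the work surface at z = 0. Lengths are in m, angles in rad, forces in N, time in s.
With the tool pointing down it reaches from about 0.25 to 0.725 m from the base axis. Payload 9.7 kg.
Tool frame: the origin (TCP) lies on the centre line of the jaws, within the pads' length; the fingertips stand bot.tip_extent ahead of it and the grasp point (between the pads) lies 2 mm behind it (bot.tip_extent is the distance from the TCP to the fingertips, in m); z points along the fingers, y is the direction in which the jaws open and shut (so a half turn about z gives the same grasp; the last joint's range is limited). The gripper opens to 85 mm and grips with 20 to 120 N. Pads are 22 mm wide; open, the fingers measure 114 mm over their backs; the gripper's body (76 mm by 85 mm) begins 54 mm behind the grasp point. The pads swing forward as they close: fully open they stand 13 mm farther back than shut.
Start: joints at [-1.251, 0.087, 0.176, 1.66, 0, 1.571], TCP at [0.173, -0.522, 0.248] pointing down, gripper open.
Joint ranges: [-3.13, 3.13], [-0.85, 1.81], [-1.15, 1.24], [-2.2, 2.28], [-1.44, 1.52], [-3.14, 3.14]. Speed limits (rad/s): [2.22, 2.22, 2.57, 3.14, 3.14, 3.14].

INTERFACE

Orientations are given as a unit quaternion [x, y, z, w].
In Python, from rig import bot gives the robot as it stands.
- The arm moves only by the tool servo_tool, never from a script. Its argument "moves" is a list of rows, each an object with "linear": the shift along the tool's x, y, z in m, a list of three; "turn": the turn about the tool's z in rad; "hand": the finger opening in m, from 0 to 0.0854. In form: [{"linear": [tx, ty, tz], "turn": turn, "hand": hand}, ...]. A call has 1 to 8 rows; each row is the pose to reach, as a shift and turn from the pose commanded when the call began, along the tool's axes at that moment; what a row does not reach only later rows make up. A row lasts 1/10 s, in which the tool goes at most 50 mm and 8.59 degrees, less where a joint would pass 70% of its speed; a pose out of reach is approached as far as the arm can. A call with a gripper value outside its range is refused whole. The fingers move at their own pace and stop on an object; "grip_force" is the grip in N (left out, the last holds). Time passes only in rows, so rows that repeat a pose let the fingers close. It gives the time, the measured TCP pose, the force and the opening at its end, in the units of the state.
- bot.sense(): the state, without advancing time (a new reading comes with each control period).
- bot.capture(name): name is "scene" or "top"; returns a dict with "color" (420x560x3 uint8, red, green, blue), "fx", "fy", "cx", "cy" (pixels), "eye" and "orientation" of the camera in the world. Camera axes: x right, y up, looking along -z (the intrinsics and any distortion apply to the point x, -y, -z); pixel columns grow to the right and rows downward; lengths in m; the calibration is good to about 2 mm. A picture is of the moment at which its call begins. There is no depth.
- bot.job_done(): hands the job in, once; it reports no verdict.
The state is a dict: "time": time; "joint_pos": joint angles; "dq": joint speeds; "tau": joint torques, N m; "eef_pos": TCP position; "orientation": TCP orientation; "ft_force": force on the tool from outside, world axes, zero at the start; "ft_torque": the same for the moment, N m; "grip_width": finger opening in m.
Only numpy, scipy, OpenCV 4.12 (cv2) and the standard library are available. Lean on these libraries where they do the work, as an engineer would, in place of code of your own. Each camera call takes 0.05 s, during which the arm holds its last target.

TASK

Take the steel setting block with two dots out of the assembly fixture and stand it upright, fully home, in its own pocket on the white board (the empty pocket that it fits closely, with two dots). Then slide the condenser carrier along its channel squarely against the sprung stop and press with a steady push of about 10 newtons (the stop goes in to half its travel, never to its end), and finish while still holding that push, as a third hand for a colleague who will put in the screws. Leave everything else where it is.

Things in the scene. Friction and masses are not known exactly. Their poses are not given: they have to be found in the camera images.
- fixture: Grey fixture fixed to the bench: plate 110 mm wide, 12 mm thick, channel along x. Origin on the bench under the channel's centre line; +x = push direction, to the stop; z up. Plate from x = -135 to 165 mm. Two guide rails 14 mm wide, 10 mm high above the plate, x = -135 to 80 mm, channel 49 mm wide between them. Stop housing (45 x 60 mm, top at z = 50 mm) begins at x = 120 mm.
- channel (a point): Point on the plate's top surface (the channel floor), 12 mm above the fixture's origin, same axes as the fixture.
- stop (a joint): How far the sprung stop is pushed in, m: 0 free, 0.020 at its end. Plain spring of 1 newton per mm, no preload: 0.010 means a push of 10 N. A dark pointer on top of the stop slides over the housing; its tip reaches the housing's black line at half travel (10 mm).
- stop_face (a point): Centre of the stop's flat steel face (46 mm wide, 36 mm high), on the side that looks to the carrier; it moves with the stop. With the stop free it lies at x = 85 mm, z = 32 mm in the fixture's frame.
- carrier: Condenser carrier, loose: plain aluminium block 60 mm long (x, along the channel) x 46 mm wide (y) x 42 mm high, with a dark round collar 40 mm across and 8 mm high on top; about 0.26 kg. Origin at the centre of its underside. It stands in the channel, 1.5 mm free on each side, its +x end facing the stop.
- block2: The setting block to put away, loose: steel, 20 mm thick (x) x 34 mm wide (y) x 70 mm high, two black dots on top, about 0.37 kg. Origin at the centre of its underside, z up. It stands upright in the channel between the carrier and the stop, its width roughly across the channel.
- board: White storage board 300 x 100 x 12 mm fixed to the bench, carrying three grey pockets in a row along its x axis, 95 mm apart, in any order. Origin at the centre of its underside.
- pocket2: The block's own pocket, fixed on the board: grey, outside 36 (x) x 50 (y) x 26 mm high, opening 24 x 38 mm, 22 mm deep; two black dots on its -x and +x sides. Origin at the centre of its underside. The other pockets: one dot (opening 16 mm, holding its 12 mm block, which stands 48 mm above the rim) and three dots (opening 36 mm, empty).
- pocket2_floor (a point): Centre of the inside floor of that pocket, 4 mm above the pocket's underside and 22 mm below its rim; axes as the pocket's.
- block1: 12 mm thick setting block standing in the one-dot pocket; leave it. Origin at the centre of its underside.
- block3: 32 mm thick steel setting block, 70 x 34 mm, lying on the bench; leave it. Origin at the centre of its underside.
- flask: Empty conical glass flask, 76 mm wide, 108 mm high; leave it. Origin at its underside.
- beaker: Green glass beaker, 68 mm wide, 85 mm high; leave it. Origin at its underside.
- dish: Covered glass dish, 94 mm wide, 18 mm high; leave it. Origin at its underside.
- slidebox: Blue box with white lid, 87 x 37 x 36 mm; leave it. Origin at its underside.
- tuberack: White rack with test tubes, 55 x 196 mm, 109 mm high; leave it. Origin at its underside.
- jar: Small brown jar with black cap, 56 mm wide, 70 mm high; leave it. Origin at its underside.
- driver: Screwdriver lying on the bench, 170 mm long; leave it.

How it is judged:
By the outcome, as a careful person would: the job done as asked, in the order asked, and still so for the second after the job is handed in, while the arm keeps its last pose, push and grip.
It also fails if it takes over 69 s, if anything falls off the work surface, if the arm or the gripper's body presses on something with over 40 N, if the wrist force passes 120 N, or if a joint passes its speed limit or range.

## Working session

There is one attempt and no reset: what is moved stays moved. The work goes in short steps, Python scripts to look and compute and a tool call to move; the robot and the scene stay as the last step left them, time stands still between calls to the robot, and variables do not carry over. Pictures are saved under pics/ and viewed, and the job is handed in when it is done.

Besides the shell and the picture viewer there is one more tool, called after "Call:" by a JSON object that holds its "api" and its "payload", one argument or row to a line. servo_tool: Moves the arm, as the interface text tells. Its arguments: {"type":"object","properties":{"moves":{"type":"array"},"grip_force":{"type":"number"}},"required":["moves"]}

```bash
ls; mkdir -p pics; python3 - <<'E'
from rig import bot
import cv2
print(bot.sense()); print(bot.tip_extent)
for n in("scene","top"):
    c=bot.capture(n); print(n,{k:v for k,v in c.items() if k!="color"})
    cv2.imwrite(f"pics/{n}0.png",c["color"][:,:,::-1])
E
```

```text
pics
{'time': 0.0, 'joint_pos': array([-1.25096992e+00,  8.74354222e-02,  1.75129513e-01,  1.65975381e+00,
        3.66202784e-07,  1.57078644e+00]), 'dq': array([ 0.00121897, -0.00167684, -0.00022405,  0.00079049, -0.00030404,
        0.00023371]), 'tau': array([-2.67848518e-03, -5.20384884e+01,  4.64808691e+01,  1.61499978e-02,
       -2.44479625e-04, -2.58900161e-05]), 'eef_pos': array([ 0.17286091, -0.52192784,  0.24759421]), 'orientation': array([ 9.87240124e-01,  1.59237367e-01, -1.00403118e-04, -6.23668535e-04]), 'ft_force': array([-0.47193619, -0.12118941,  0.24837761]), 'ft_torque': array([-0.02319839,  0.0369366 ,  0.06000639]), 'grip_width': 0.08553917658681191}
0.017
scene {'fx': 452.29621371751324, 'fy': 452.29621371751324, 'cx': 275.05426989355044, 'cy': 211.1303100202351, 'eye': array([0.99074796, 0.62959088, 0.80017209]), 'orientation': array([0.10418025, 0.40237377, 0.8758445 , 0.24523098])}
top {'fx': 389.15076045912656, 'fy': 389.15076045912656, 'cx': 280.815733533641, 'cy': 202.7817288605218, 'eye': array([ 0.50548446, -0.08899338,  0.91482585]), 'orientation': array([-0.03478704,  0.03567694,  0.71137604, -0.7010429 ])}
```

View pics/scene0.png

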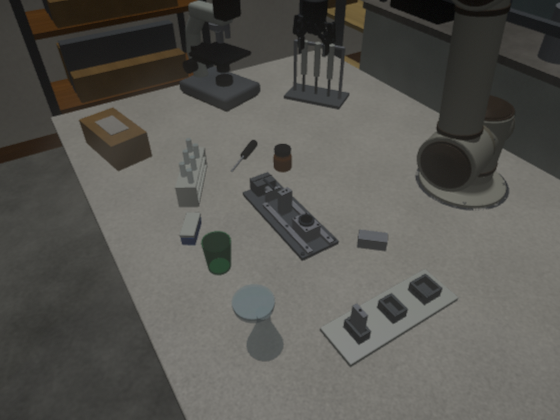

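View pics/top0.png

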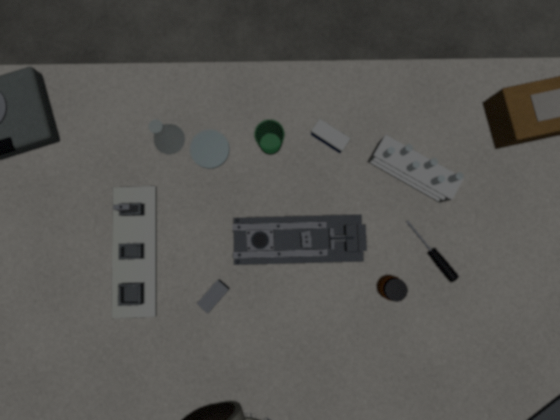

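```bash
cat > h.py <<'E'
import numpy as np, cv2
from scipy.spatial.transform import Rotation as R
from rig import bot
def ray(c,u,v):
    d=np.array([(u-c["cx"])/c["fx"],-(v-c["cy"])/c["fy"],-1.0])
    d=R.from_quat(c["orientation"]).apply(d); return np.array(c["eye"]),d/np.linalg.norm(d)
def onz(c,u,v,z):
    e,d=ray(c,u,v); return e+d*(z-e[2])/d[2]
def tri(c1,p1,c2,p2):
    A=np.zeros((3,3));b=np.zeros(3);rs=[ray(c1,*p1),ray(c2,*p2)]
    for e,d in rs:
        P=np.eye(3)-np.outer(d,d);A+=P;b+=P@e
    x=np.linalg.solve(A,b)
    return x,[np.linalg.norm((np.eye(3)-np.outer(d,d))@(x-e)) for e,d in rs]
def proj(c,p):
    q=R.from_quat(c["orientation"]).inv().apply(np.array(p)-c["eye"])
    return c["cx"]+c["fx"]*q[0]/-q[2], c["cy"]-c["fy"]*q[1]/-q[2]
def crop(c,u0,v0,w,h,s,name,gain=1.6):
    im=c["color"][v0:v0+h,u0:u0+w,::-1].astype(float)*gain
    im=cv2.resize(np.clip(im,0,255).astype(np.uint8),None,fx=s,fy=s,interpolation=cv2.INTER_CUBIC)
    for k in range(0,w,10): cv2.putText(im,str(u0+k),(k*s,10),0,.35,(0,255,255),1); cv2.line(im,(k*s,12),(k*s,16),(0,255,255),1)
    for k in range(10,h,10): cv2.putText(im,str(v0+k),(0,k*s+4),0,.35,(0,255,255),1)
    cv2.imwrite(f"pics/{name}.png",im)
E
python3 - <<'E'
from h import *
import pickle
t=bot.capture("top"); s=bot.capture("scene"); pickle.dump((t,s),open("c0.pkl","wb"))
crop(t,228,205,145,70,5,"t_fix"); crop(t,105,180,60,145,4,"t_board",1.8)
crop(s,240,165,100,95,6,"s_fix",1.8); crop(s,315,265,150,100,5,"s_board",1.8)
E
```

```text
(no output)
```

View pics/t_fix.png

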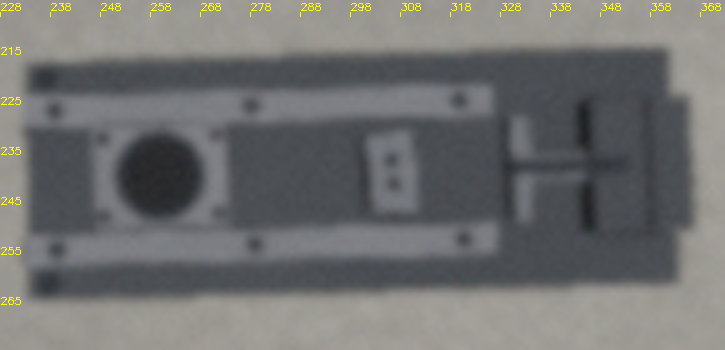

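View pics/s_fix.png

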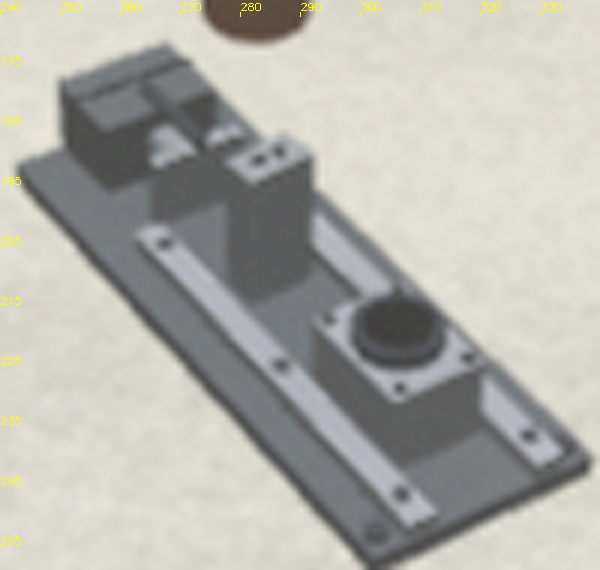

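View pics/t_board.png

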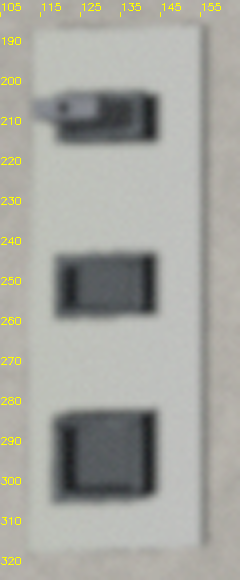

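View pics/s_board.png

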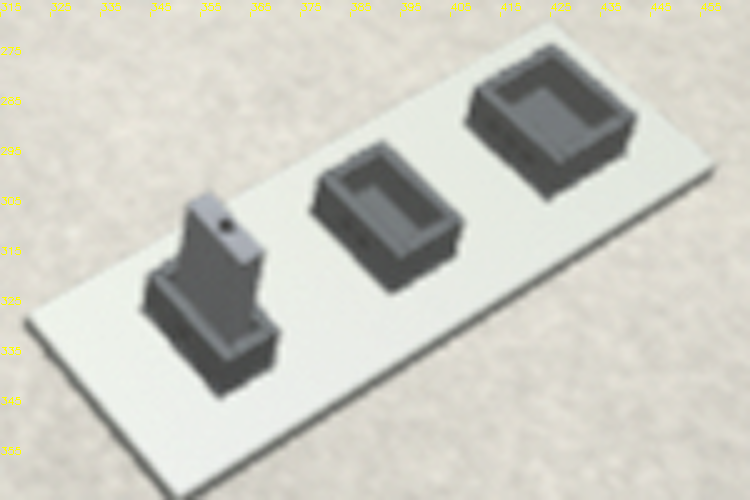

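```bash
python3 - <<'E'
from h import *
import pickle
t,s=pickle.load(open("c0.pkl","rb"))
crop(t,110,235,45,32,16,"z1",2); crop(s,370,285,45,42,14,"z2",2.2)
crop(t,290,220,45,38,16,"z3",1.8); crop(s,268,182,32,40,14,"z4",2)
E
```

```text
(no output)
```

View pics/z1.png

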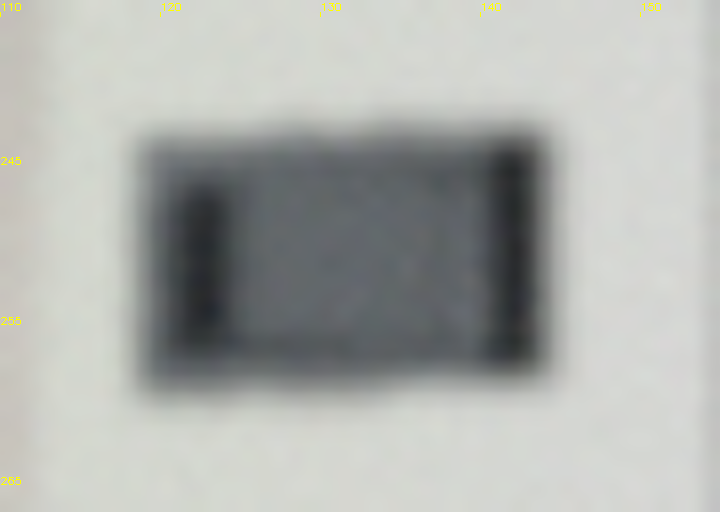

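View pics/z2.png

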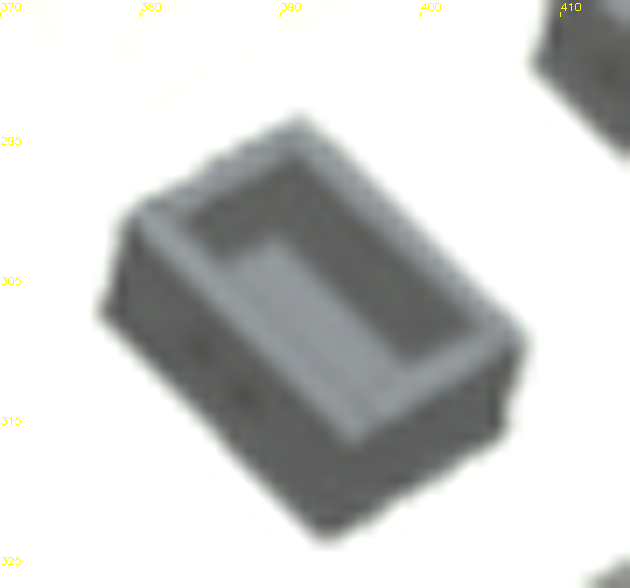

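View pics/z3.png

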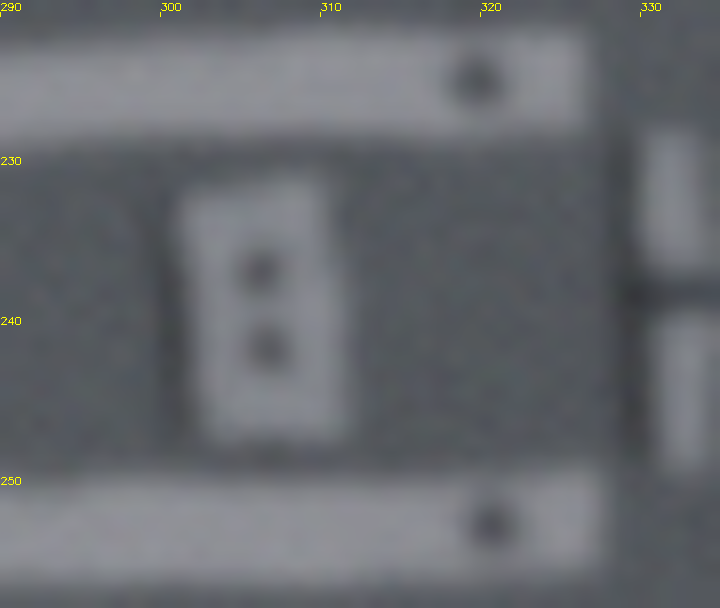

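View pics/z4.png

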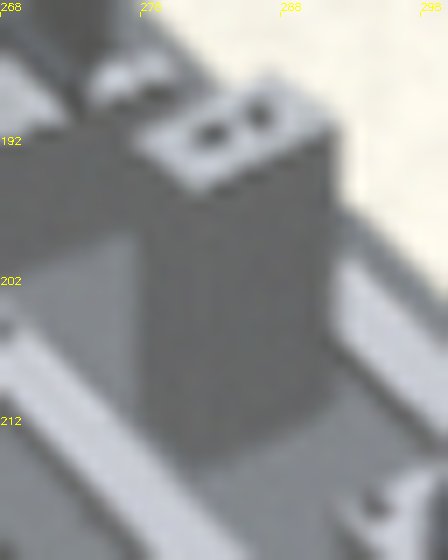

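```bash
cat > m0.py <<'E'
from h import *
import pickle
t,s=pickle.load(open("c0.pkl","rb"))
def u(c0,X,S): return [c0[0]+(X[0]+.5)/S-.5, c0[1]+(X[1]+.5)/S-.5]
# scene pocket rim
sr=[u((370,285),x,14) for x in [(137,210),(302,118),(525,335),(355,440)]]
P=[onz(s,*p,.038) for p in sr]
for p in P: print("scene rim",p.round(4), np.round(proj(t,p),1))
P=np.array(P);print("ctr",P.mean(0),"sides",np.linalg.norm(P-np.roll(P,1,0),axis=1))
sb=[u((370,285),x,14) for x in [(105,312),(328,540),(503,435)]]
for p in sb: q=onz(s,*p,.012);print("scene base",q.round(4),np.round(proj(t,q),1))
# top: dark mask on board
S=8
def sub(c,u0,v0,w,h):
    g=cv2.cvtColor(c["color"][v0:v0+h,u0:u0+w],cv2.COLOR_RGB2GRAY)
    return cv2.resize(g,None,fx=S,fy=S,interpolation=cv2.INTER_CUBIC)
for nm,(c,u0,v0,w,h) in dict(top=(t,113,238,36,26),scene=(s,372,288,40,40)).items():
    g=sub(c,u0,v0,w,h); th,m=cv2.threshold(g,0,255,cv2.THRESH_OTSU|cv2.THRESH_BINARY_INV)
    cs,_=cv2.findContours(m,cv2.RETR_EXTERNAL,cv2.CHAIN_APPROX_NONE); k=max(cs,key=cv2.contourArea)
    a=cv2.approxPolyDP(k,10,True)[:,0]
    print(nm,th,[np.round(u((u0,v0),x,S),1).tolist() for x in a], [round(float(x),2) for x in u((u0,v0),cv2.minAreaRect(k)[0],S)])
E
python3 m0.py
```

```text
scene rim [0.5082 0.2259 0.038 ] [140.1 242.6]
scene rim [0.4755 0.2256 0.038 ] [139.9 257.3]
scene rim [0.4751 0.2731 0.038 ] [118.6 257.8]
scene rim [0.5089 0.2741 0.038 ] [118.6 242.6]
ctr [0.49192931 0.24965602 0.038     ] sides [0.04817015 0.03268004 0.0474494  0.03382464]
scene base [0.5087 0.2244 0.012 ] [144.8 242.3]
scene base [0.5079 0.2732 0.012 ] [123.6 243. ]
scene base [0.4731 0.2728 0.012 ] [123.4 258.2]
top 74.0 [[143.6, 243.3], [119.3, 243.7], [118.4, 257.9], [143.3, 257.8]] [131.09, 250.84]
scene 91.0 [[390.7, 293.1], [379.2, 299.2], [376.4, 306.8], [393.2, 323.2], [405.6, 315.8], [407.2, 309.1]] [391.84, 308.03]
```

```bash
cat > m1.py <<'E'
from m0 import *
print("----")
# board: bright mask
def board(c,roi,z):
    u0,v0,w,h=roi; im=c["color"][v0:v0+h,u0:u0+w]
    g=cv2.resize(im,None,fx=4,fy=4,interpolation=cv2.INTER_CUBIC).astype(int)
    # board is neutral/greenish white, bench pinkish: r-g
    return g
for nm,c,p in (("t",t,[(150,230),(165,230),(100,230)]),("s",s,[(380,330),(300,330),(450,330)])):
    for q in p: print(nm,q,c["color"][q[1]-2:q[1]+3,q[0]-2:q[0]+3].reshape(-1,3).mean(0).round(1))
# dots triangulate
td=[u((290,220),x,16) for x in [(262,272),(269,349)]]
sd=[u((268,182),x,14) for x in [(260,116),(213,134)]]
for a in td:
  for b in sd:
    x,r=tri(t,a,s,b); print("dot",np.round(x,4),np.round(r,4))
# block top corners top view
tc=[u((290,220),x,16) for x in [(183,192),(325,182),(347,435),(208,440)]]
for z in (.082,):
  Q=np.array([onz(t,*p,z) for p in tc]); print(Q.round(4), "ctr",Q.mean(0).round(4), np.linalg.norm(Q-np.roll(Q,1,0),axis=1).round(4))
sc=[u((268,182),x,14) for x in [(136,140),(268,78),(335,128),(200,190)]]
Q=np.array([onz(s,*p,.082) for p in sc]); print(Q.round(4), "ctr",Q.mean(0).round(4), np.linalg.norm(Q-np.roll(Q,1,0),axis=1).round(4))
# rails (z=.022) rail ends/hole positions top view
for x in [(478,82),(491,524)]: print("hole",onz(t,*u((290,220),x,16),.022).round(4))
# fixture plate outline via threshold
for nm,c,(u0,v0,w,h) in (("top",t,(225,208,150,62)),("scene",s,(236,168,108,92))):
    g=cv2.GaussianBlur(cv2.resize(cv2.cvtColor(c["color"][v0:v0+h,u0:u0+w],cv2.COLOR_RGB2GRAY),None,fx=S,fy=S,interpolation=cv2.INTER_CUBIC),(5,5),0)
    th,m=cv2.threshold(g,0,255,cv2.THRESH_OTSU|cv2.THRESH_BINARY_INV)
    cv2.imwrite(f"pics/m_{nm}.png",cv2.resize(m,None,fx=.6,fy=.6))
    print(nm,th)
E
python3 m1.py | sed '1,/----/d'
```

```text
t (150, 230) [106.8 107.4 105.5]
t (165, 230) [99.3 97.5 93.8]
t (100, 230) [99.2 97.3 93.9]
s (380, 330) [130.  132.2 128.8]
s (300, 330) [124.  122.4 117. ]
s (450, 330) [121.9 120.3 115. ]
dot [ 0.513 -0.141  0.087] [0.0032 0.0032]
dot [ 0.5165 -0.1436  0.0822] [0.001 0.001]
dot [ 0.5061 -0.1443  0.0817] [0.0008 0.0008]
dot [ 0.5097 -0.1469  0.077 ] [0.0051 0.0051]
[[ 0.5265 -0.1328  0.082 ]
 [ 0.5275 -0.1518  0.082 ]
 [ 0.4939 -0.1539  0.082 ]
 [ 0.4935 -0.1354  0.082 ]] ctr [ 0.5104 -0.1435  0.082 ] [0.033  0.019  0.0337 0.0185]
[[ 0.5299 -0.1504  0.082 ]
 [ 0.4998 -0.1533  0.082 ]
 [ 0.4973 -0.1342  0.082 ]
 [ 0.5276 -0.1318  0.082 ]] ctr [ 0.5136 -0.1424  0.082 ] [0.0187 0.0303 0.0192 0.0305]
hole [ 0.5431 -0.1785  0.022 ]
hole [ 0.4802 -0.1788  0.022 ]
top 70.0
scene 90.0
```

```bash
cat >> h.py <<'E'
def goto(p,yaw=None):
    "shift & turn in tool axes from the measured pose to world point p, tool-x yaw (deg)"
    st=bot.sense(); r=R.from_quat(st["orientation"]); X=r.as_matrix()[:,0]; cy=np.degrees(np.arctan2(X[1],X[0]))
    l=r.inv().apply(np.array(p)-st["eef_pos"])
    tn=0 if yaw is None else -np.radians((yaw-cy+180)%360-180)
    print("t",round(st["time"],2),"pos",st["eef_pos"].round(4),"yaw",round(cy,2),"tilt",r.as_matrix()[:,2].round(4),"F",st["ft_force"].round(2),"w",round(st["grip_width"],4),"-> linear",l.round(4),"turn",round(tn,4))
E
python3 -c "
from h import *
goto([.5115,-.1433,.16],4.3)"
```

```text
t 0.2 pos [ 0.1729 -0.522   0.2478] yaw 18.32 tilt [-2.e-04  8.e-04 -1.e+00] F [ 0.78 -0.2  -0.5 ] w 0.0853 -> linear [ 0.4405 -0.253   0.0881] turn 0.2447
```

Call:
{"api": "servo_tool", "payload": {
  "moves": [
    {"linear":[0.04,-0.023,0.004],"turn":0.12,"hand":0.045},
    {"linear":[0.08,-0.046,0.008],"turn":0.245,"hand":0.045},
    {"linear":[0.12,-0.069,0.012],"turn":0.245,"hand":0.045},
    {"linear":[0.16,-0.092,0.016],"turn":0.245,"hand":0.045},
    {"linear":[0.2,-0.115,0.02],"turn":0.245,"hand":0.045},
    {"linear":[0.24,-0.138,0.024],"turn":0.245,"hand":0.045},
    {"linear":[0.28,-0.161,0.028],"turn":0.245,"hand":0.045},
    {"linear":[0.32,-0.184,0.032],"turn":0.245,"hand":0.045}
  ],
  "grip_force": 60
}}

```text
time: 1.0
eef_pos: [0.4198, -0.2452, 0.2162]
orientation: [0.999, 0.037, 0.0, 0.0]
ft_force: [1.4, -1.2, 1.2]
grip_width: 0.0451
```

```bash
python3 -c "
from h import *
goto([.5115,-.1433,.16],4.3)"
```

```text
t 1.0 pos [ 0.4198 -0.2452  0.2162] yaw 4.28 tilt [ 3.e-04 -2.e-04 -1.e+00] F [ 1.4  -1.16  1.19] w 0.0451 -> linear [ 0.0991 -0.0948  0.0562] turn -0.0004
```

Call:
{"api": "servo_tool", "payload": {
  "moves": [
    {"linear":[0.033,-0.032,0.019],"turn":0,"hand":0.045},
    {"linear":[0.066,-0.063,0.037],"turn":0,"hand":0.045},
    {"linear":[0.099,-0.095,0.056],"turn":0,"hand":0.045},
    {"linear":[0.099,-0.095,0.056],"turn":0,"hand":0.045}
  ]
}}

```text
time: 1.4
eef_pos: [0.5118, -0.1407, 0.1569]
orientation: [0.999, 0.04, -0.002, -0.001]
ft_force: [-0.8, -0.4, -1.0]
grip_width: 0.0447
```

```bash
python3 - <<'E'
from h import *
goto([.5115,-.1433,.064],4.3)
print(bot.tip_extent)
t=bot.capture("top"); s=bot.capture("scene")
crop(t,260,190,110,90,6,"a1",2); crop(s,230,120,110,120,5,"a2",2)
E
```

```text
t 1.4 pos [ 0.5118 -0.1407  0.1569] yaw 4.56 tilt [-0.0036  0.002  -1.    ] F [-0.82 -0.42 -1.01] w 0.0447 -> linear [-0.0002  0.0028  0.0929] turn 0.0045
0.017
```

View pics/a2.png

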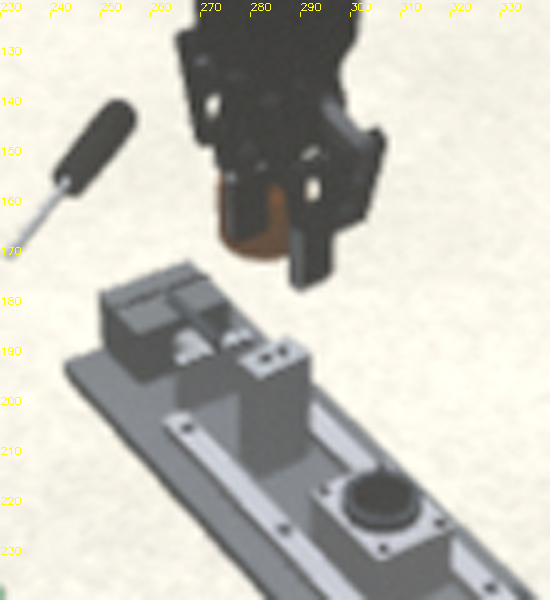

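View pics/a1.png

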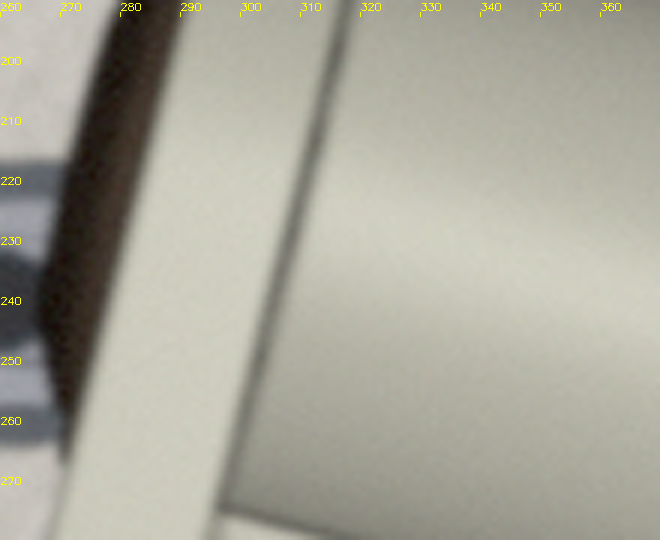

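Call:
{"api": "servo_tool", "payload": {
  "moves": [
    {"linear":[0,0,0.03],"turn":0,"hand":0.045},
    {"linear":[0,0,0.06],"turn":0,"hand":0.045},
    {"linear":[0,0,0.085],"turn":0,"hand":0.045},
    {"linear":[0,0,0.096],"turn":0,"hand":0.045},
    {"linear":[0,0,0.096],"turn":0,"hand":0.045},
    {"linear":[0,0,0.096],"turn":0,"hand":0.045}
  ]
}}

```text
time: 2.1
eef_pos: [0.5108, -0.1454, 0.0658]
orientation: [0.999, 0.037, 0.001, 0.0]
ft_force: [-0.3, -0.7, 1.0]
grip_width: 0.0454
```

```bash
python3 - <<'E'
from h import *
goto([.5115,-.1433,.064],4.3)
s=bot.capture("scene")
crop(s,230,120,110,120,5,"a3",2)
for dy in(-.0223,.0223):
  print(proj(s,[.5115,-.1433+dy,.047]))
E
```

```text
t 2.1 pos [ 0.5108 -0.1454  0.0658] yaw 4.23 tilt [ 1.5e-03 -5.0e-04 -1.0e+00] F [-0.25 -0.66  1.04] w 0.0454 -> linear [ 0.0009 -0.0021  0.0018] turn -0.0012
(np.float64(280.40551258626925), np.float64(196.59311320142172))
(np.float64(289.42412318370623), np.float64(205.84986073165044))
```

View pics/a3.png

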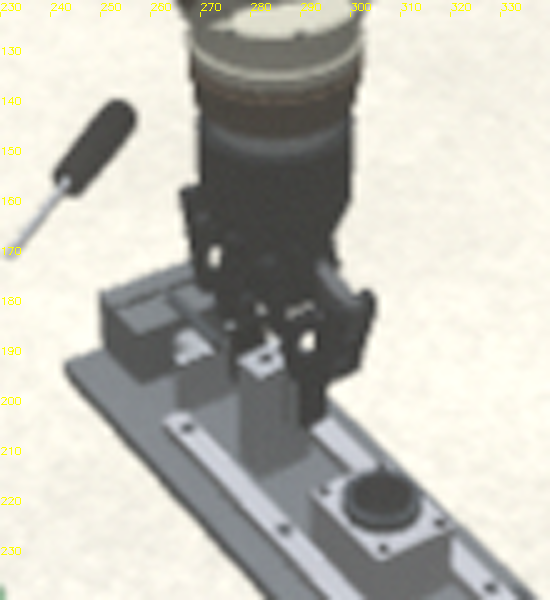

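Call:
{"api": "servo_tool", "payload": {
  "moves": [
    {"linear":[0,0,0],"turn":0,"hand":0.045},
    {"linear":[0,0,0],"turn":0,"hand":0.03},
    {"linear":[0,0,0],"turn":0,"hand":0.015},
    {"linear":[0,0,0],"turn":0,"hand":0.01},
    {"linear":[0,0,0],"turn":0,"hand":0.01},
    {"linear":[0,0,0],"turn":0,"hand":0.01}
  ],
  "grip_force": 60
}}

```text
time: 2.75
eef_pos: [0.5109, -0.1447, 0.0651]
orientation: [0.999, 0.037, 0.001, 0.0]
ft_force: [-0.1, -0.6, 5.9]
grip_width: 0.0195
```

```bash
python3 - <<'E'
from h import *
goto([.5115,-.1433,.064],4.3)
s=bot.capture("scene")
crop(s,230,120,110,120,5,"a4",2)
E
```

```text
t 2.75 pos [ 0.5109 -0.1447  0.0651] yaw 4.29 tilt [ 1.3e-03 -2.0e-04 -1.0e+00] F [-0.12 -0.6   5.89] w 0.0195 -> linear [ 0.0007 -0.0014  0.0011] turn -0.0001
```

View pics/a4.png

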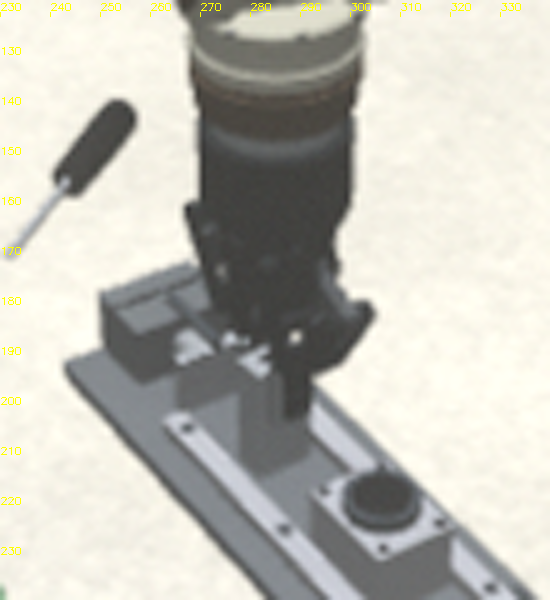

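Call:
{"api": "servo_tool", "payload": {
  "moves": [
    {"linear":[0,0,-0.01],"turn":0,"hand":0.01},
    {"linear":[0,0,-0.03],"turn":0,"hand":0.01},
    {"linear":[0,0,-0.06],"turn":0,"hand":0.01},
    {"linear":[0,0,-0.09],"turn":0,"hand":0.01},
    {"linear":[0,0,-0.12],"turn":0,"hand":0.01},
    {"linear":[0,0,-0.135],"turn":0,"hand":0.01},
    {"linear":[0,0,-0.135],"turn":0,"hand":0.01}
  ]
}}

```text
time: 3.5
eef_pos: [0.5111, -0.1449, 0.2016]
orientation: [0.999, 0.037, 0.001, 0.001]
ft_force: [0.4, -0.5, -4.0]
grip_width: 0.0195
```

```bash
cat > m2.py <<'E'
from h import *
import pickle
t,s=pickle.load(open("c0.pkl","rb"))
S=6
def boardpts(c,poly):
    im=cv2.resize(c["color"],None,fx=S,fy=S,interpolation=cv2.INTER_LINEAR).astype(np.float32)
    im=cv2.GaussianBlur(im,(13,13),0)
    m=((im[...,2]-im[...,0]>-3.5)).astype(np.uint8)  # neutral vs warm bench
    r=np.zeros_like(m); cv2.fillPoly(r,[np.array([[ (p[0]+.5)*S,(p[1]+.5)*S] for p in poly],np.int32)],1); m&=r
    m=cv2.morphologyEx(m,cv2.MORPH_OPEN,np.ones((15,15)));m=cv2.morphologyEx(m,cv2.MORPH_CLOSE,np.ones((31,31)))
    k=max(cv2.findContours(m,cv2.RETR_EXTERNAL,cv2.CHAIN_APPROX_NONE)[0],key=cv2.contourArea)[:,0]
    return (k+.5)/S-.5, m
for nm,c,poly in (("top",t,[(104,178),(162,178),(162,326),(104,326)]),("scene",s,[(315,325),(425,268),(470,300),(352,368)])):
    k,m=boardpts(c,poly); W=np.array([onz(c,*p,.012)[:2] for p in k]).astype(np.float32)
    (cx,cy),(a,b),an=cv2.minAreaRect(W*1000); print(nm,"board rect ctr",round(cx,1),round(cy,1),"size",round(a,1),round(b,1),"ang",round(an,2))
    h=cv2.approxPolyDP((W*1000).astype(np.float32),12,True)[:,0]; print(h.round(1).tolist())
E
python3 m2.py; python3 -c "
from h import *
goto([.4915,.2495,.2],0)"
```

```text
top board rect ctr 490.1 249.3 size 301.5 104.8 ang 0.98
[[641.4000244140625, 207.6999969482422], [634.5, 302.29998779296875], [342.0, 294.29998779296875], [345.29998779296875, 195.60000610351562]]
scene board rect ctr 494.6 248.1 size 302.2 109.1 ang 1.11
[[345.1000061035156, 208.0], [640.2999877929688, 203.5], [642.7999877929688, 302.1000061035156], [351.3999938964844, 299.0]]
t 3.5 pos [ 0.5111 -0.1449  0.2016] yaw 4.29 tilt [ 2.9e-03 -9.0e-04 -1.0e+00] F [ 0.41 -0.46 -3.99] w 0.0195 -> linear [ 0.0099 -0.3948  0.0012] turn 0.0749
```

```bash
cat >> m2.py <<'E'
print("---")
c0=np.array([491.5,249])
for nm,c,poly in (("top",t,[(104,178),(162,178),(162,326),(104,326)]),("scene",s,[(315,325),(425,268),(470,300),(352,368)])):
    k,m=boardpts(c,poly); W=np.array([onz(c,*p,.012)[:2] for p in k])*1000-c0
    for nme,sel in (("y+",(abs(W[:,0])<125)&(W[:,1]>30)),("y-",(abs(W[:,0])<125)&(W[:,1]<-30)),("x+",(abs(W[:,1])<35)&(W[:,0]>120)),("x-",(abs(W[:,1])<35)&(W[:,0]<-120))):
        if sel.sum()<30: print(nm,nme,"few");continue
        l=cv2.fitLine(W[sel].astype(np.float32),cv2.DIST_HUBER,0,.01,.01).ravel()
        a=np.degrees(np.arctan2(l[1],l[0])); print(nm,nme,"pt",(l[2:]+c0).round(1),"ang",round(a,2))
cv2.imwrite("pics/mb.png",cv2.resize(m[260*S:375*S,310*S:475*S]*255,None,fx=.7,fy=.7))
E
python3 m2.py | sed '1,/---/d'
cat > m3.py <<'E'
from h import *
import pickle
t,s=pickle.load(open("c0.pkl","rb"));S=8
# three pockets: dark contours in top -> rect; world at mean
for nm,c,rois,z in (("top",t,[(110,198,40,22),(113,238,36,26),(113,278,36,30)],.038),("scene",s,[(372,288,40,40),(404,268,44,42)],.038)):
  for (u0,v0,w,h) in rois:
    g=cv2.resize(cv2.cvtColor(c["color"][v0:v0+h,u0:u0+w],cv2.COLOR_RGB2GRAY),None,fx=S,fy=S,interpolation=cv2.INTER_CUBIC)
    th,m=cv2.threshold(g,0,255,cv2.THRESH_OTSU|cv2.THRESH_BINARY_INV)
    k=max(cv2.findContours(m,cv2.RETR_EXTERNAL,cv2.CHAIN_APPROX_NONE)[0],key=cv2.contourArea)[:,0]
    k=(k+.5)/S-.5+[u0,v0]; r=cv2.minAreaRect(k.astype(np.float32)); print(nm,np.round(r[0],2),np.round(r[1],2),round(r[2],2))
    Q=np.array([onz(c,*p,z)[:2] for p in k])*1000
    if nm=="top":
        # upper edge/lower edge rows in the central columns at rim height: x extents ; left edge: y at rim
        um=k[:,0]; cs=(um>123)&(um<138)
        top=Q[cs&(k[:,1]<k[:,1].mean())]; bot_=Q[cs&(k[:,1]>k[:,1].mean())]
        lf=Q[(k[:,0]<k[:,0].min()+1.5)]
        f=lambda P:(P.mean(0).round(1),round(np.degrees(np.polyfit(P[:,1],P[:,0],1)[0]),2))
        print("  x+ edge",f(top),"x- edge",f(bot_),"centre x",((top.mean(0)+bot_.mean(0))/2).round(1)[0],"y+ edge",np.median(lf[:,1]).round(1))
    else:
        a=cv2.approxPolyDP(k.astype(np.float32),1.2,True)[:,0]; print("  ",a.round(1).tolist())
E
python3 m3.py
python3 -c "
from h import *
print(bot.sense()['joint_pos'])"
```

```text
top y+ pt [521.1 299.4] ang 0.87
top y- pt [451.2 197.2] ang 0.88
top x+ pt [640.2 249. ] ang -88.65
top x- pt [339.8 253.2] ang -89.87
scene y+ pt [495.6 302. ] ang 1.11
scene y- pt [491.3 200.9] ang 0.63
scene x+ pt [645.1 246.9] ang -87.86
scene x- pt [345.  249.3] ang -88.12
top [129.73 208.97] [12.83 29.05] 89.07
  x+ edge (array([598.1, 249.5]), np.float64(-1.41)) x- edge (array([569.8, 248.9]), np.float64(-0.62)) centre x 583.9 y+ edge 282.4
top [131.09 250.84] [15.96 26.06] 88.35
  x+ edge (array([507.4, 247.4]), np.float64(-1.51)) x- edge (array([472.9, 246.6]), np.float64(-2.27)) centre x 490.1 y+ edge 274.0
top [130.83 293.5 ] [22.91 26.38] 89.44
  x+ edge (array([421. , 245.3]), np.float64(-0.11)) x- edge (array([371.9, 244.2]), np.float64(-0.83)) centre x 396.5 y+ edge 272.4
scene [391.84 308.03] [30.41 21.12] 45.0
   [[390.70001220703125, 293.1000061035156], [379.20001220703125, 299.20001220703125], [376.3999938964844, 306.79998779296875], [393.20001220703125, 323.20001220703125], [405.6000061035156, 315.79998779296875], [407.20001220703125, 309.1000061035156]]
scene [424.55 288.69] [30.93 24.85] 42.35
   [[424.79998779296875, 273.6000061035156], [409.8999938964844, 281.79998779296875], [407.3999938964844, 288.6000061035156], [423.8999938964844, 304.70001220703125], [438.79998779296875, 295.8999938964844], [441.70001220703125, 288.79998779296875]]
[-2.76180256e-01  2.63164326e-02  2.21831481e-02  1.56360580e+00
 -9.67604033e-05  2.79055771e+00]
```

View pics/mb.png

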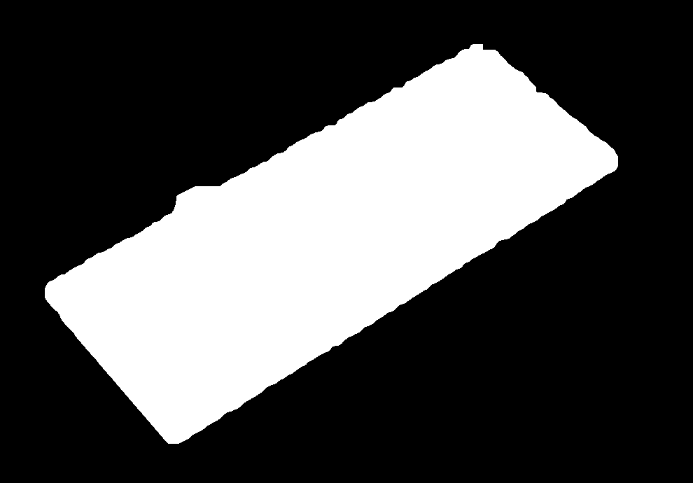

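Call:
{"api": "servo_tool", "payload": {
  "moves": [
    {"linear":[0.001,-0.025,0],"turn":-0.1,"hand":0.01},
    {"linear":[0.002,-0.06,0],"turn":-0.24,"hand":0.01},
    {"linear":[0.003,-0.1,0],"turn":-0.38,"hand":0.01},
    {"linear":[0.004,-0.14,0],"turn":-0.52,"hand":0.01},
    {"linear":[0.005,-0.18,0],"turn":-0.66,"hand":0.01},
    {"linear":[0.006,-0.22,0],"turn":-0.8,"hand":0.01},
    {"linear":[0.007,-0.26,0],"turn":-0.94,"hand":0.01},
    {"linear":[0.008,-0.3,0],"turn":-1.08,"hand":0.01}
  ]
}}

```text
time: 4.3
eef_pos: [0.4951, 0.1565, 0.1977]
orientation: [0.836, 0.548, -0.001, -0.0]
ft_force: [0.9, 0.2, -4.0]
grip_width: 0.0195
```

```bash
python3 -c "
from h import *
goto([.491,.249,.18],91)"
```

```text
t 4.3 pos [0.4951 0.1565 0.1977] yaw 66.5 tilt [-2.1e-03 -8.0e-04 -1.0e+00] F [ 0.89  0.2  -3.99] w 0.0195 -> linear [ 0.0832 -0.0406  0.0177] turn -0.4277
```

Call:
{"api": "servo_tool", "payload": {
  "moves": [
    {"linear":[0.025,-0.012,0.004],"turn":-0.13,"hand":0.01},
    {"linear":[0.05,-0.024,0.01],"turn":-0.26,"hand":0.01},
    {"linear":[0.07,-0.034,0.015],"turn":-0.38,"hand":0.01},
    {"linear":[0.083,-0.0405,0.018],"turn":-0.428,"hand":0.01},
    {"linear":[0.083,-0.0405,0.018],"turn":-0.428,"hand":0.01},
    {"linear":[0.083,-0.0405,0.018],"turn":-0.428,"hand":0.01},
    {"linear":[0.083,-0.0405,0.018],"turn":-0.428,"hand":0.01}
  ]
}}

```text
time: 5.0
eef_pos: [0.4926, 0.2465, 0.1813]
orientation: [0.704, 0.71, -0.0, 0.0]
ft_force: [0.3, -0.7, -4.5]
grip_width: 0.0193
```

```bash
python3 - <<'E'
from h import *
import pickle
goto([.491,.249,.12],91)
s=bot.capture("scene");t=bot.capture("top");pickle.dump((t,s),open("c1.pkl","wb"))
crop(s,340,220,110,110,5,"b1",2.2); crop(t,85,200,110,110,5,"b2",2)
goto([.491,.249,.12],91)
E
```

```text
t 5.0 pos [0.4926 0.2465 0.1813] yaw 90.55 tilt [-0.e+00 -4.e-04 -1.e+00] F [ 0.31 -0.7  -4.54] w 0.0193 -> linear [ 0.0026 -0.0016  0.0613] turn -0.0079
t 5.1 pos [0.4928 0.2465 0.1816] yaw 90.57 tilt [ 4.e-04  0.e+00 -1.e+00] F [-0.36  0.37 -4.04] w 0.019 -> linear [ 0.0025 -0.0018  0.0616] turn -0.0076
```

View pics/b1.png

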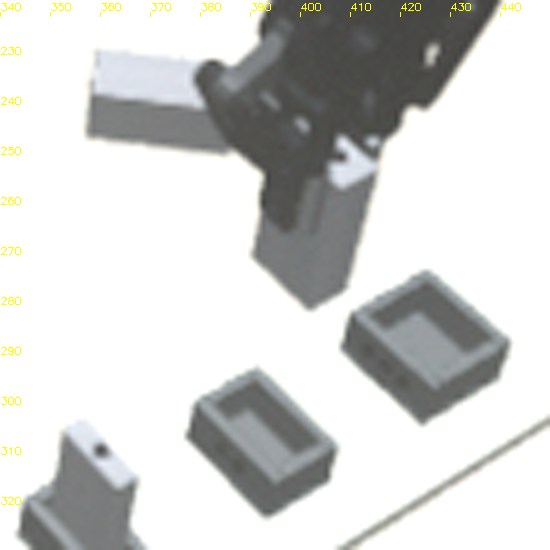

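View pics/b2.png

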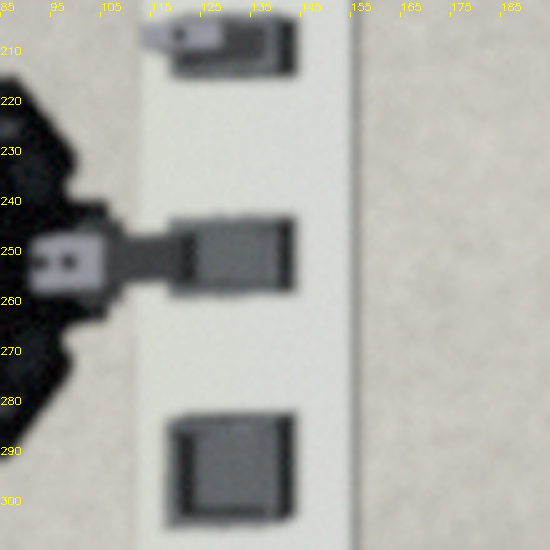

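```bash
python3 - <<'E'
from h import *
import pickle
t,s=pickle.load(open("c1.pkl","rb"))
crop(s,382,240,42,45,13,"b3",2.2); crop(t,85,238,42,28,16,"b4",2)
E
```

```text
(no output)
```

View pics/b3.png

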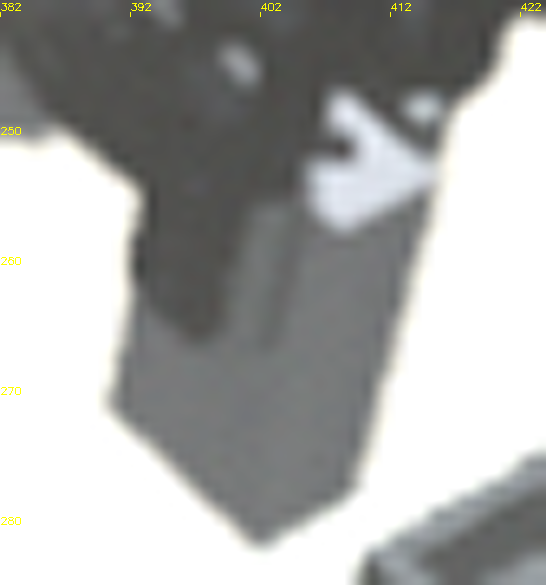

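View pics/b4.png

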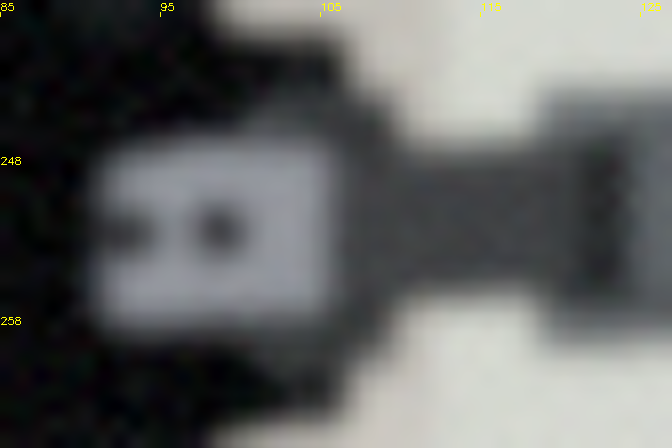

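```bash
python3 - <<'E'
from m0 import u
from h import *
import pickle
t,s=pickle.load(open("c1.pkl","rb"))
zb=.1816-.0531; zt=zb+.07
print("scene bottom z",zb)
P=[onz(s,*u((382,240),x,13),zb) for x in [(108,403),(260,547),(357,488)]]
for p in P: print(p.round(4))
print("ctr",((P[0]+P[2])/2).round(4), np.linalg.norm(P[0]-P[1]),np.linalg.norm(P[2]-P[1]))
for x in [(430,170),(345,230)]: print("scene top corner (x-,y+),(x+,y+)",onz(s,*u((382,240),x,13),zt).round(4))
for x in [(328,140),(328,330),(92,235)]: print("top y-,",onz(t,*u((85,238),x,16),zt).round(4))
for x in [(222,232),(130,232)]: print("dot", onz(t,*u((85,238),x,16),zt).round(4))
# y- face bottom edge cols & shadow rows
for x in [(480,155),(480,285)]: print(onz(t,*u((85,238),x,16),zb+.02).round(4))
E
```

```text
scene rim [0.5082 0.2259 0.038 ] [140.1 242.6]
scene rim [0.4755 0.2256 0.038 ] [139.9 257.3]
scene rim [0.4751 0.2731 0.038 ] [118.6 257.8]
scene rim [0.5089 0.2741 0.038 ] [118.6 242.6]
ctr [0.49192931 0.24965602 0.038     ] sides [0.04817015 0.03268004 0.0474494  0.03382464]
scene base [0.5087 0.2244 0.012 ] [144.8 242.3]
scene base [0.5079 0.2732 0.012 ] [123.6 243. ]
scene base [0.4731 0.2728 0.012 ] [123.4 258.2]
top 74.0 [[143.6, 243.3], [119.3, 243.7], [118.4, 257.9], [143.3, 257.8]] [131.09, 250.84]
scene 91.0 [[390.7, 293.1], [379.2, 299.2], [376.4, 306.8], [393.2, 323.2], [405.6, 315.8], [407.2, 309.1]] [391.84, 308.03]
scene bottom z 0.1285
[0.5011 0.2302 0.1285]
[0.5012 0.2632 0.1285]
[0.4811 0.2622 0.1285]
ctr [0.4911 0.2462 0.1285] 0.03297841237679063 0.020086872513753073
scene top corner (x-,y+),(x+,y+) [0.4845 0.2626 0.1985]
scene top corner (x-,y+),(x+,y+) [0.5027 0.2649 0.1985]
top y-, [0.5019 0.2322 0.1985]
top y-, [0.4803 0.2316 0.1985]
top y-, [0.4915 0.2588 0.1985]
dot [0.4916 0.244  0.1985]
dot [0.4918 0.2545 0.1985]
[0.4995 0.236  0.1485]
[0.4838 0.2356 0.1485]
```

Call:
{"api": "servo_tool", "payload": {
  "moves": [
    {"linear":[0.0015,-0.001,0.02],"turn":-0.004,"hand":0.01},
    {"linear":[0.0015,-0.001,0.045],"turn":-0.008,"hand":0.01},
    {"linear":[0.0015,-0.001,0.068],"turn":-0.008,"hand":0.01},
    {"linear":[0.0015,-0.001,0.082],"turn":-0.008,"hand":0.01},
    {"linear":[0.0015,-0.001,0.0845],"turn":-0.008,"hand":0.01},
    {"linear":[0.0015,-0.001,0.0845],"turn":-0.008,"hand":0.01},
    {"linear":[0.0015,-0.001,0.0845],"turn":-0.008,"hand":0.01}
  ]
}}

```text
time: 5.8
eef_pos: [0.4921, 0.249, 0.0982]
orientation: [0.7, 0.714, 0.001, 0.0]
ft_force: [0.0, 0.5, -2.9]
grip_width: 0.0192
```

```bash
python3 - <<'E'
from h import *
import pickle
s=bot.capture("scene");t=bot.capture("top");pickle.dump((t,s),open("c2.pkl","wb"))
goto([.491,.249,.12],91)
crop(s,370,262,45,62,9,"d1",2.2); crop(t,95,234,55,32,13,"d2",2)
E
```

```text
t 5.9 pos [0.4921 0.2491 0.098 ] yaw 91.14 tilt [ 1.7e-03  8.0e-04 -1.0e+00] F [-0.01  0.42 -3.76] w 0.0193 -> linear [-0.    -0.001 -0.022] turn 0.0024
```

View pics/d1.png

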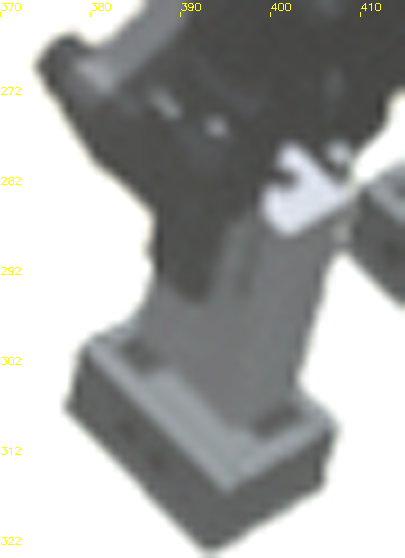

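View pics/d2.png

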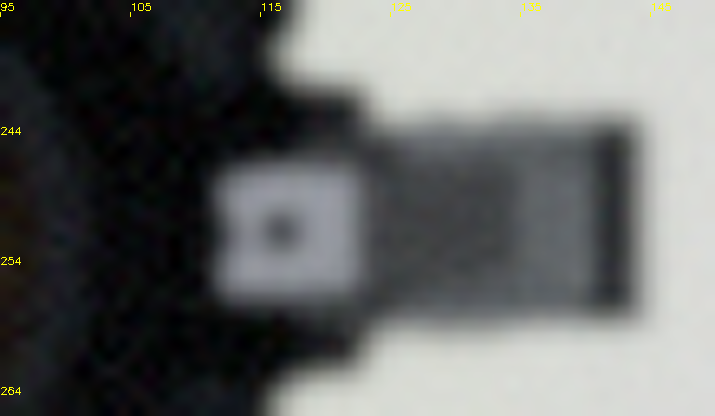

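```bash
python3 - <<'E'
from h import *
import pickle
t,s=pickle.load(open("c2.pkl","rb"))
im=s["color"][288:322,374:412,::-1].astype(float)
im=np.clip((im-25)*3.2,0,255).astype(np.uint8)
cv2.imwrite("pics/d3.png",cv2.resize(im,None,fx=16,fy=16,interpolation=cv2.INTER_CUBIC))
im=t["color"][240:262,118:148,::-1].astype(float)
im=np.clip((im-10)*4,0,255).astype(np.uint8)
cv2.imwrite("pics/d4.png",cv2.resize(im,None,fx=20,fy=20,interpolation=cv2.INTER_CUBIC))
E
```

```text
(no output)
```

View pics/d3.png

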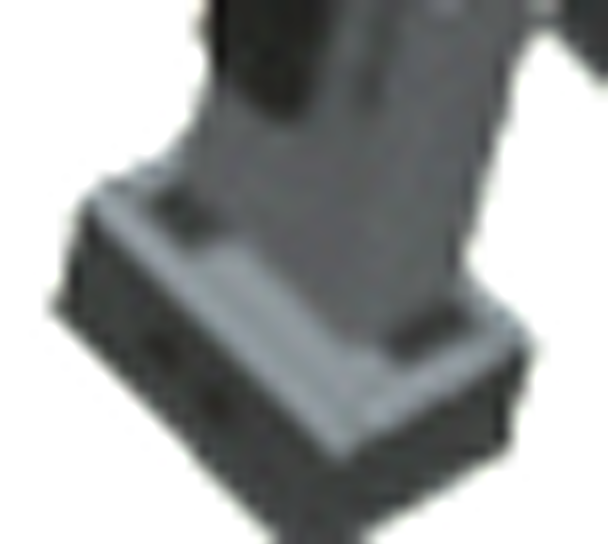

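View pics/d4.png

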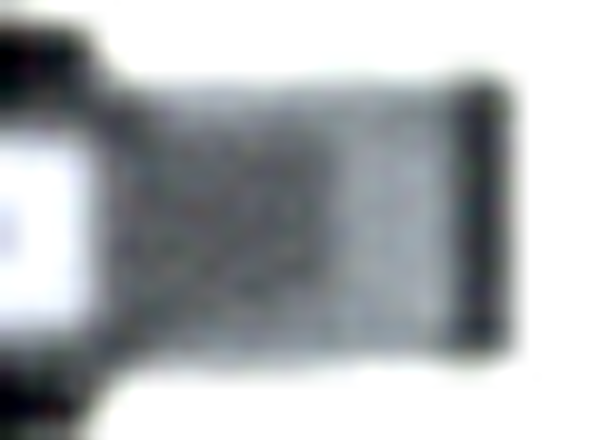

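```bash
cat > m4.py <<'E'
from h import *
def u(c0,X,S): return [c0[0]+(X[0]+.5)/S-.5, c0[1]+(X[1]+.5)/S-.5]
import pickle
t,s=pickle.load(open("c2.pkl","rb"))
zb=.0449
for n,x,z in [("blk x+y+",(345,340),zb),("blk x+y-",(195,205),zb),("blk x-y+",(455,275),zb),("rim x+y+",(340,455),.038),("rim x+y-",(90,200),.038),("rim x-y+",(530,345),.038)]:
    print("S",n,onz(s,*u((374,288),x,16),z).round(4))
for n,x,z in [("blk y-,x+",(325,140),zb),("blk y- x-",(325,285),zb),("rim y- x+",(452,80),.038),("rim y- x-",(452,352),.038)]:
    print("T",n,onz(t,*u((118,240),x,20),z).round(4))
for n,x in [("top y-",(362,160)),("top y-",(362,303)),("dot",(282,230))]:
    print("T",n,onz(t,*u((95,234),x,13),zb+.07).round(4))
E
python3 m4.py
```

```text
S blk x+y+ [0.5009 0.2642 0.0449]
S blk x+y- [0.5027 0.2381 0.0449]
S blk x-y+ [0.482  0.2639 0.0449]
S rim x+y+ [0.5091 0.274  0.038 ]
S rim x+y- [0.5094 0.2267 0.038 ]
S rim x-y+ [0.4768 0.2738 0.038 ]
T blk y-,x+ [0.4996 0.2373 0.0449]
T blk y- x- [0.4836 0.2369 0.0449]
T rim y- x+ [0.506  0.2258 0.038 ]
T rim y- x- [0.4758 0.2251 0.038 ]
T top y- [0.5018 0.2343 0.1149]
T top y- [0.4795 0.2337 0.1149]
T dot [0.4911 0.2466 0.1149]
```

Call:
{"api": "servo_tool", "payload": {
  "moves": [
    {"linear":[0,0,0.003],"turn":0,"hand":0.01},
    {"linear":[0,0,0.006],"turn":0,"hand":0.01},
    {"linear":[0,0,0.009],"turn":0,"hand":0.01},
    {"linear":[0,0,0.011],"turn":0,"hand":0.01},
    {"linear":[0,0,0.011],"turn":0,"hand":0.01}
  ]
}}

```text
time: 6.4
eef_pos: [0.4913, 0.2487, 0.0853]
orientation: [0.7, 0.714, -0.0, -0.0]
ft_force: [-0.4, 0.1, -3.9]
grip_width: 0.0193
```

```bash
python3 - <<'E'
from h import *
goto([.491,.249,.069],91); print(bot.sense()["ft_torque"].round(3))
E
```

```text
t 6.4 pos [0.4913 0.2487 0.0853] yaw 91.15 tilt [-7.e-04 -3.e-04 -1.e+00] F [-0.37  0.1  -3.94] w 0.0193 -> linear [ 0.0003 -0.0002  0.0163] turn 0.0026
[-0.016 -0.016  0.01 ]
```

Call:
{"api": "servo_tool", "payload": {
  "moves": [
    {"linear":[0,0,0.003],"turn":0,"hand":0.01},
    {"linear":[0,0,0.006],"turn":0,"hand":0.01},
    {"linear":[0,0,0.008],"turn":0,"hand":0.01},
    {"linear":[0,0,0.008],"turn":0,"hand":0.01},
    {"linear":[0,0,0.008],"turn":0,"hand":0.01}
  ]
}}

```text
time: 6.9
eef_pos: [0.4915, 0.2488, 0.0778]
orientation: [0.7, 0.714, -0.0, -0.0]
ft_force: [-1.5, 0.1, -4.4]
grip_width: 0.0195
```

```bash
python3 - <<'E'
from h import *
import pickle
goto([.491,.249,.069],91); print(bot.sense()["ft_torque"].round(3))
s=bot.capture("scene");t=bot.capture("top");pickle.dump((t,s),open("c3.pkl","wb"))
im=s["color"][272:322,374:412,::-1].astype(float)
im=np.clip((im-25)*3.2,0,255).astype(np.uint8)
cv2.imwrite("pics/e3.png",cv2.resize(im,None,fx=12,fy=12,interpolation=cv2.INTER_CUBIC))
E
```

```text
t 6.9 pos [0.4915 0.2488 0.0778] yaw 91.15 tilt [-1.e-04 -0.e+00 -1.e+00] F [-1.5   0.11 -4.42] w 0.0195 -> linear [ 0.0002 -0.0005  0.0088] turn 0.0025
[ 0.037  0.01  -0.039]
```

View pics/e3.png

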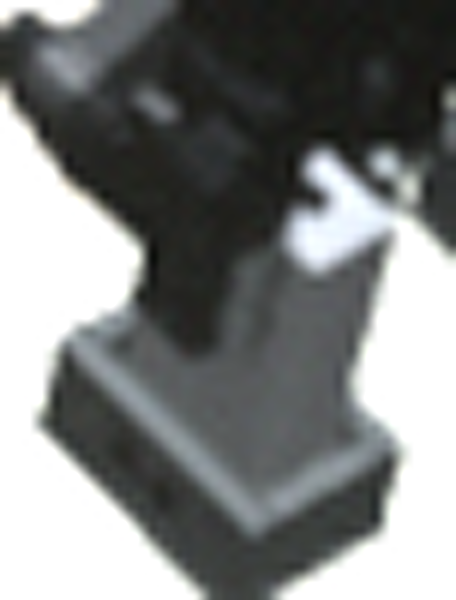

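Call:
{"api": "servo_tool", "payload": {
  "moves": [
    {"linear":[0,0,0.003],"turn":0,"hand":0.01},
    {"linear":[0,0,0.005],"turn":0,"hand":0.01},
    {"linear":[0,0,0.007],"turn":0,"hand":0.01},
    {"linear":[0,0,0.008],"turn":0,"hand":0.01},
    {"linear":[0,0,0.008],"turn":0,"hand":0.01}
  ]
}}

```text
time: 7.5
eef_pos: [0.4914, 0.2488, 0.0695]
orientation: [0.7, 0.714, -0.0, -0.0]
ft_force: [0.6, -0.3, -4.9]
grip_width: 0.0196
```

```bash
python3 - <<'E'
from h import *
goto([.491,.249,.069],91); print(bot.sense()["ft_torque"].round(3))
E
```

```text
t 7.5 pos [0.4914 0.2488 0.0695] yaw 91.15 tilt [-4.e-04 -2.e-04 -1.e+00] F [ 0.57 -0.26 -4.86] w 0.0196 -> linear [ 0.0002 -0.0004  0.0005] turn 0.0025
[0.048 0.004 0.022]
```

Call:
{"api": "servo_tool", "payload": {
  "moves": [
    {"linear":[0,0,0.001],"turn":0,"hand":0.01},
    {"linear":[0,0,0.002],"turn":0,"hand":0.01},
    {"linear":[0,0,0.002],"turn":0,"hand":0.01},
    {"linear":[0,0,0.002],"turn":0,"hand":0.01}
  ]
}}

```text
time: 7.9
eef_pos: [0.4916, 0.2489, 0.0691]
orientation: [0.7, 0.714, 0.0, 0.0]
ft_force: [-5.0, -1.6, 5.9]
grip_width: 0.0192
```

Call:
{"api": "servo_tool", "payload": {
  "moves": [
    {"linear":[0,0,0.0015],"turn":0,"hand":0.02},
    {"linear":[0,0,0.001],"turn":0,"hand":0.025},
    {"linear":[0,0,0.001],"turn":0,"hand":0.032},
    {"linear":[0,0,0.001],"turn":0,"hand":0.04},
    {"linear":[0,0,0.001],"turn":0,"hand":0.04}
  ]
}}

```text
time: 8.4
eef_pos: [0.4916, 0.2489, 0.0668]
orientation: [0.7, 0.714, 0.0, 0.0]
ft_force: [0.7, 0.0, -0.3]
grip_width: 0.0399
```

Call:
{"api": "servo_tool", "payload": {
  "moves": [
    {"linear":[0,0,-0.01],"turn":0,"hand":0.04},
    {"linear":[0,0,-0.04],"turn":0,"hand":0.04},
    {"linear":[0,0,-0.08],"turn":0,"hand":0.04},
    {"linear":[0,0,-0.12],"turn":0,"hand":0.04},
    {"linear":[0,0,-0.14],"turn":0,"hand":0.02}
  ]
}}

```text
time: 8.9
eef_pos: [0.4922, 0.2491, 0.2114]
orientation: [0.7, 0.714, 0.002, 0.001]
ft_force: [0.2, 0.0, 0.4]
grip_width: 0.0265
```

```bash
python3 - <<'E'
from h import *
import pickle
s=bot.capture("scene");t=bot.capture("top");pickle.dump((t,s),open("c4.pkl","wb"))
crop(s,360,255,60,75,8,"f1",2.2); crop(t,85,225,75,50,10,"f2",2)
print(bot.sense()["joint_pos"].round(3));goto([.5117,.08,.2],0)
E
```

```text
[ 0.469  0.075  0.091  1.581 -0.     2.019]
t 9.0 pos [0.4926 0.2494 0.2112] yaw 91.14 tilt [ 0.0055  0.0028 -1.    ] F [-0.19  0.63 -0.7 ] w 0.0199 -> linear [-0.1697  0.0156  0.0108] turn 1.5908
```

View pics/f1.png

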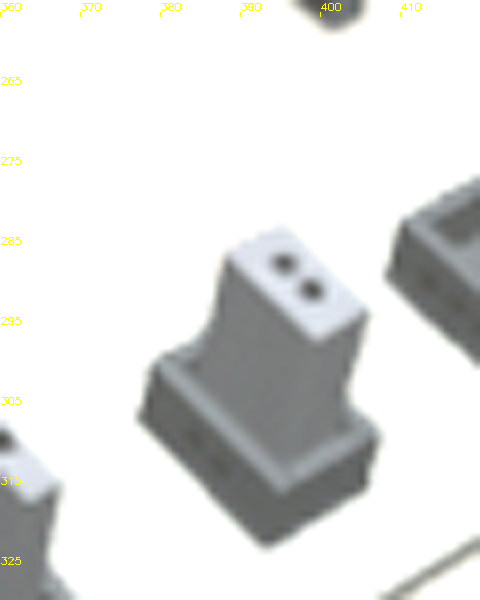

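View pics/f2.png

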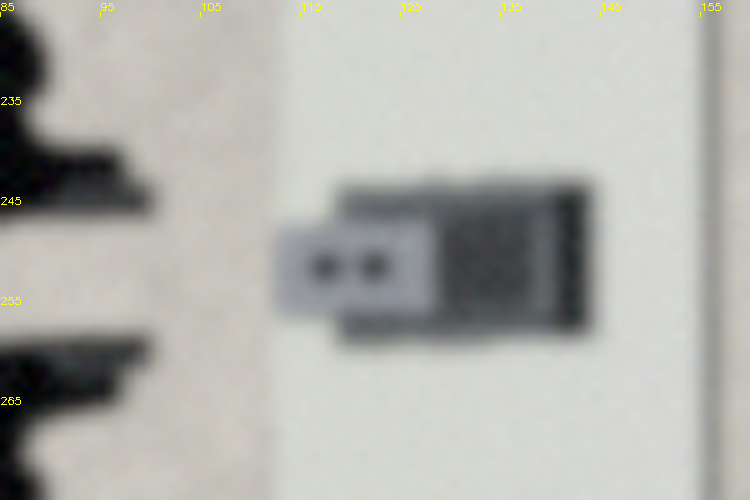

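```bash
python3 - <<'E'
from h import *
import pickle
def u(c0,X,S): return [c0[0]+(X[0]+.5)/S-.5, c0[1]+(X[1]+.5)/S-.5]
t,s=pickle.load(open("c4.pkl","rb"))
print("rest dots (scene, top) z should be .086")
for a,b in (((325,267),(313,290)),((374,267),(285,264))):
    x,r=tri(t,u((85,225),a,10),s,u((360,255),b,8));print(x.round(4),r[0].round(4))
crop(t,228,215,70,52,10,"g1",2); crop(s,290,205,50,45,12,"g2",2)
crop(t,315,215,55,50,12,"g3",2)
E
```

```text
rest dots (scene, top) z should be .086
[0.4913 0.2558 0.0871] 0.001
[0.4912 0.2457 0.0866] 0.001
```

View pics/g1.png

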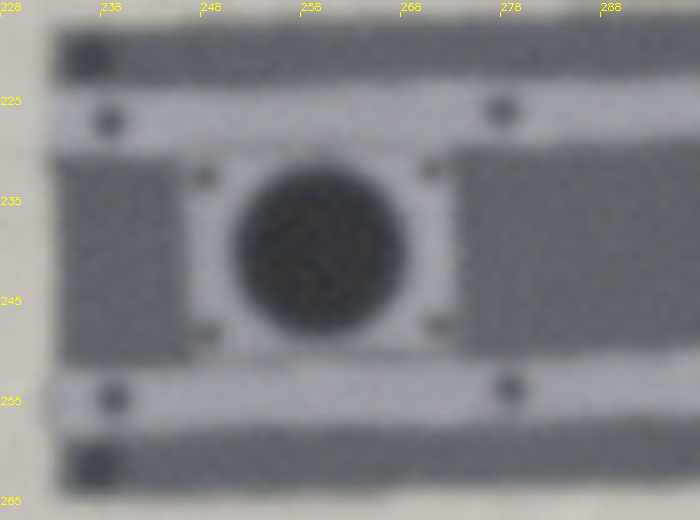

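View pics/g2.png

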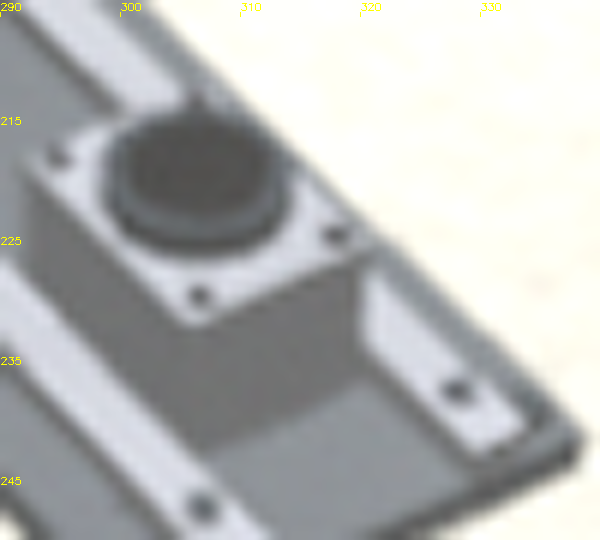

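View pics/g3.png

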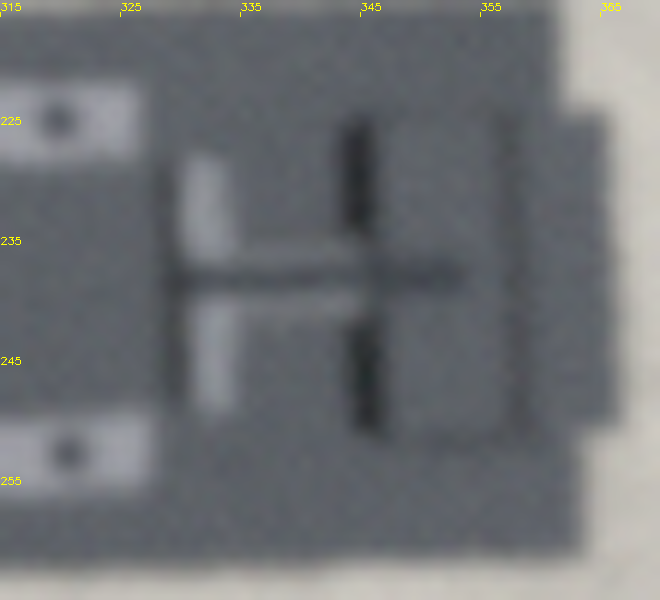

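```bash
cat > m5.py <<'E'
from h import *
import pickle
def u(c0,X,S): return [c0[0]+(X[0]+.5)/S-.5, c0[1]+(X[1]+.5)/S-.5]
t,s=pickle.load(open("c4.pkl","rb"))
A=[u((228,215),x,10) for x in [(109,122),(502,112)]]+[u((315,215),(57,121),12)]
B=[u((228,215),x,10) for x in [(115,400),(510,390)]]+[u((315,215),(68,454),12)]
A=np.array([onz(t,*p,.022) for p in A]);B=np.array([onz(t,*p,.022) for p in B])
print(A.round(4),B.round(4),"mid",((A+B)/2).round(4))
M=(A+B)/2; print("axis yaw",[np.degrees(np.arctan2(*(Q[-1]-Q[0])[[1,0]])).round(2) for Q in (A,B,M)])
print("stop face T",onz(t,*u((315,215),(180,157),12),.05).round(4),onz(t,*u((315,215),(190,408),12),.05).round(4))
print("ptr tip, line T",[onz(t,*u((315,215),x,12),.05).round(4)[1] for x in [(465,277),(507,277)]])
print("carrier x- T",onz(t,*u((228,215),(188,160),10),.054).round(4),onz(t,*u((228,215),(190,355),10),.054).round(4))
print("carrier x+ T",onz(t,*u((228,215),(452,150),10),.054).round(4),onz(t,*u((228,215),(462,350),10),.054).round(4))
print("collar T",onz(t,*u((228,215),(321,250),10),.062).round(4))
print("carrier x- S",onz(s,*u((290,205),(190,325),12),.054).round(4),onz(s,*u((290,205),(370,252),12),.054).round(4))
print("collar S",onz(s,*u((290,205),(200,165),12),.062).round(4))
x,r=tri(t,u((228,215),(321,250),10),s,u((290,205),(200,165),12)); print("collar tri",x.round(4),r[0].round(4))
# stop face S from earlier? plate corner
E
python3 m5.py
```

```text
[[ 0.541   0.0071  0.022 ]
 [ 0.542  -0.083   0.022 ]
 [ 0.5432 -0.1783  0.022 ]] [[ 0.4778  0.006   0.022 ]
 [ 0.4787 -0.0839  0.022 ]
 [ 0.48   -0.1788  0.022 ]] mid [[ 0.5094  0.0065  0.022 ]
 [ 0.5104 -0.0834  0.022 ]
 [ 0.5116 -0.1785  0.022 ]]
axis yaw [np.float64(-89.33), np.float64(-89.32), np.float64(-89.33)]
stop face T [ 0.535 -0.198  0.05 ] [ 0.4889 -0.1986  0.05  ]
ptr tip, line T [np.float64(-0.25), np.float64(-0.2578)]
carrier x- T [ 0.5311 -0.0137  0.054 ] [ 0.4884 -0.0139  0.054 ]
carrier x+ T [ 0.5324 -0.072   0.054 ] [ 0.4886 -0.0737  0.054 ]
collar T [ 0.5108 -0.0433  0.062 ]
carrier x- S [ 0.5345 -0.0132  0.054 ] [ 0.4917 -0.0118  0.054 ]
collar S [ 0.5114 -0.0445  0.062 ]
collar tri [ 0.5113 -0.0437  0.0626] 0.0006
```

Call:
{"api": "servo_tool", "payload": {
  "moves": [
    {"linear":[-0.025,0.002,0],"turn":0.008,"hand":0},
    {"linear":[-0.06,0.005,0],"turn":0.008,"hand":0},
    {"linear":[-0.1,0.009,0],"turn":0.008,"hand":0},
    {"linear":[-0.14,0.013,0.02],"turn":0.008,"hand":0},
    {"linear":[-0.18,0.018,0.04],"turn":0.008,"hand":0},
    {"linear":[-0.215,0.02,0.06],"turn":0.008,"hand":0},
    {"linear":[-0.234,0.022,0.08],"turn":0.008,"hand":0},
    {"linear":[-0.234,0.022,0.1],"turn":0.008,"hand":0}
  ]
}}

```text
time: 9.8
eef_pos: [0.5178, 0.0129, 0.1054]
orientation: [0.704, 0.71, -0.0, -0.0]
ft_force: [-0.1, 1.4, 0.2]
grip_width: 0.0003
```

```bash
python3 -c "
from h import *
goto([.5105,.015,.041],90.67); print(bot.sense()['joint_pos'].round(3))"
```

```text
t 9.8 pos [0.5178 0.0129 0.1054] yaw 90.51 tilt [-9.e-04 -4.e-04 -1.e+00] F [-0.13  1.36  0.23] w 0.0003 -> linear [ 0.0022 -0.0072  0.0644] turn -0.0028
[ 0.025  0.005 -0.185  1.382 -0.     1.587]
```

Call:
{"api": "servo_tool", "payload": {
  "moves": [
    {"linear":[0.002,-0.007,0.02],"turn":-0.002,"hand":0},
    {"linear":[0.002,-0.007,0.04],"turn":-0.002,"hand":0},
    {"linear":[0.002,-0.007,0.058],"turn":-0.002,"hand":0},
    {"linear":[0.002,-0.007,0.064],"turn":-0.002,"hand":0},
    {"linear":[0.002,-0.007,0.064],"turn":-0.002,"hand":0}
  ]
}}

```text
time: 10.3
eef_pos: [0.5103, 0.0172, 0.0418]
orientation: [0.702, 0.712, -0.001, -0.001]
ft_force: [-0.9, -0.2, 0.0]
grip_width: 0.0001
```

```bash
python3 - <<'E'
from h import *
s=bot.capture("scene");t=bot.capture("top")
goto([.5105,.015,.041],90.67)
crop(s,285,150,70,110,5,"k1",2); crop(t,200,195,110,85,6,"k2",2)
E
```

```text
t 10.4 pos [0.5114 0.0173 0.0434] yaw 90.81 tilt [ 5.e-04  0.e+00 -1.e+00] F [ 0.03  0.16 -0.62] w 0.0001 -> linear [-0.0023 -0.0009  0.0024] turn 0.0024
```

View pics/k1.png

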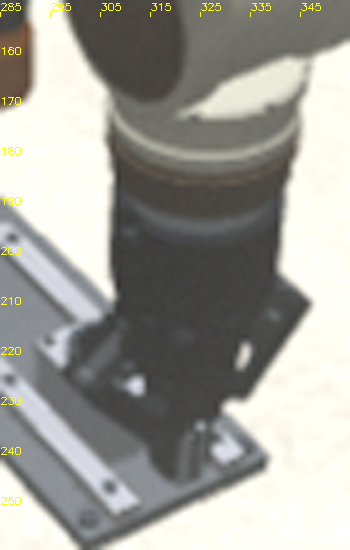

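View pics/k2.png

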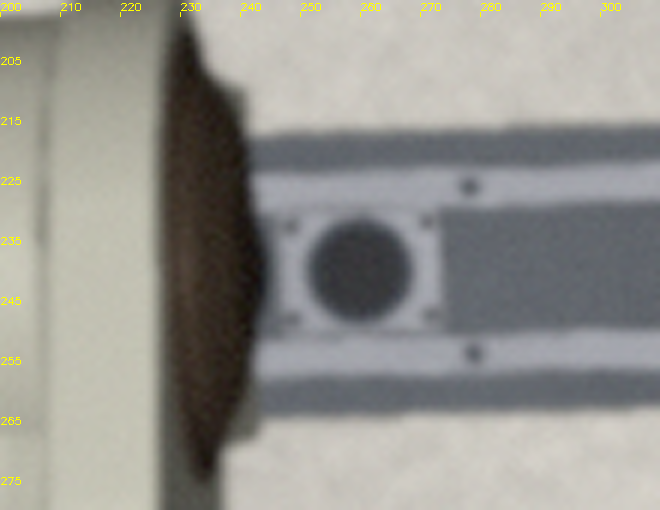

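Call:
{"api": "servo_tool", "payload": {
  "moves": [
    {"linear":[-0.008,0,0],"turn":0.002,"hand":0},
    {"linear":[-0.014,0,0],"turn":0.002,"hand":0},
    {"linear":[-0.018,0,0],"turn":0.002,"hand":0},
    {"linear":[-0.022,0,0],"turn":0.002,"hand":0},
    {"linear":[-0.028,0,0],"turn":0.002,"hand":0},
    {"linear":[-0.036,0,0],"turn":0.002,"hand":0},
    {"linear":[-0.044,0,0],"turn":0.002,"hand":0},
    {"linear":[-0.052,0,0],"turn":0.002,"hand":0}
  ]
}}

```text
time: 11.2
eef_pos: [0.5119, -0.0354, 0.0429]
orientation: [0.703, 0.711, 0.0, 0.0]
ft_force: [0.3, 2.8, 3.3]
grip_width: -0.0002
```

```bash
python3 - <<'E'
from h import *
s=bot.capture("scene");t=bot.capture("top")
goto([.5112,-.127,.043],90.67)
crop(s,265,150,80,110,5,"k3",2); crop(t,230,205,80,70,8,"k4",2)
E
```

```text
t 11.3 pos [ 0.5118 -0.0361  0.0426] yaw 90.61 tilt [-3.e-04 -9.e-04 -1.e+00] F [-0.06 -0.27  0.09] w 0.0001 -> linear [-0.0909 -0.0015 -0.0003] turn -0.001
```

View pics/k3.png

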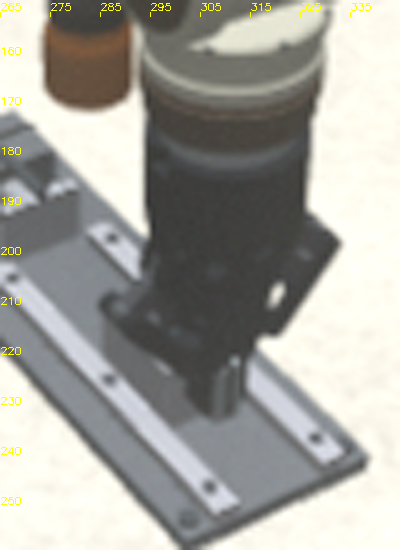

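View pics/k4.png

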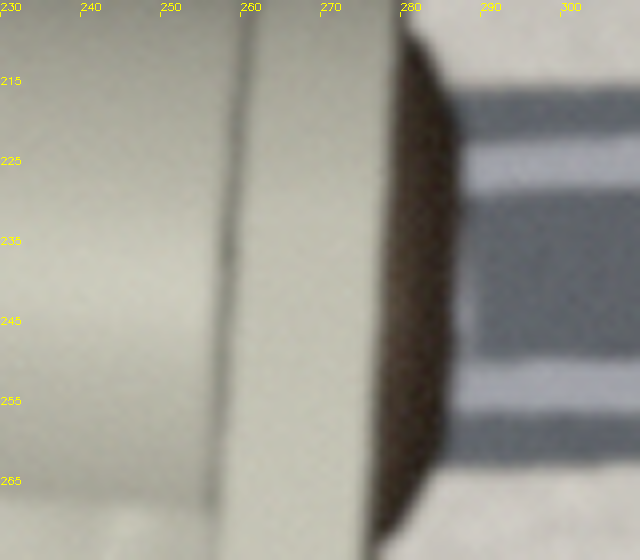

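Call:
{"api": "servo_tool", "payload": {
  "moves": [
    {"linear":[-0.006,0,0],"turn":0,"hand":0},
    {"linear":[-0.014,0,0],"turn":0,"hand":0},
    {"linear":[-0.024,-0.0003,0],"turn":0,"hand":0},
    {"linear":[-0.034,-0.0005,0],"turn":0,"hand":0},
    {"linear":[-0.044,-0.0007,0],"turn":0,"hand":0},
    {"linear":[-0.054,-0.001,0],"turn":0,"hand":0},
    {"linear":[-0.062,-0.001,0],"turn":0,"hand":0},
    {"linear":[-0.07,-0.001,0],"turn":0,"hand":0}
  ]
}}

```text
time: 12.1
eef_pos: [0.5117, -0.1056, 0.0428]
orientation: [0.703, 0.711, -0.0, -0.0]
ft_force: [0.4, -0.1, -0.6]
grip_width: 0.0003
```

Call:
{"api": "servo_tool", "payload": {
  "moves": [
    {"linear":[-0.004,0,0],"turn":0,"hand":0},
    {"linear":[-0.008,0,0],"turn":0,"hand":0},
    {"linear":[-0.01,0,0],"turn":0,"hand":0},
    {"linear":[-0.01,0,0],"turn":0,"hand":0},
    {"linear":[-0.01,0,0],"turn":0,"hand":0}
  ]
}}

```text
time: 12.6
eef_pos: [0.5119, -0.1148, 0.0429]
orientation: [0.703, 0.711, -0.0, 0.0]
ft_force: [-0.3, 0.6, -0.6]
grip_width: -0.0002
```

```bash
python3 - <<'E'
from h import *
goto([.5112,-.127,.043],90.67)
s=bot.capture("scene");t=bot.capture("top")
goto([.5112,-.127,.043],90.67)
crop(s,240,140,80,110,5,"n3",2); crop(t,300,205,80,70,8,"n4",2)
E
```

```text
t 12.6 pos [ 0.5119 -0.1148  0.0429] yaw 90.69 tilt [ 1.e-04 -3.e-04 -1.e+00] F [-0.35  0.62 -0.63] w -0.0002 -> linear [-0.0122 -0.0009 -0.0001] turn 0.0004
t 12.7 pos [ 0.5119 -0.1147  0.0429] yaw 90.7 tilt [ 2.e-04 -2.e-04 -1.e+00] F [0.53 0.62 0.93] w -0.0001 -> linear [-0.0123 -0.0009 -0.0001] turn 0.0005
```

View pics/n3.png

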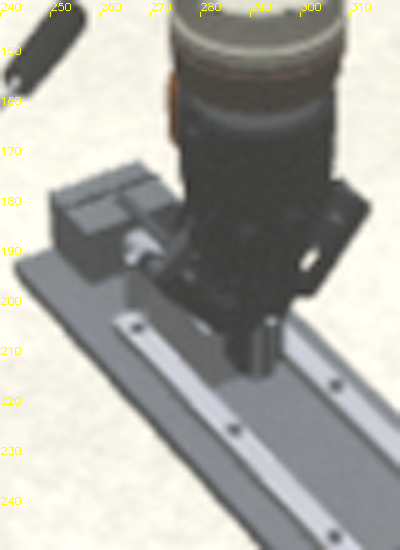

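View pics/n4.png

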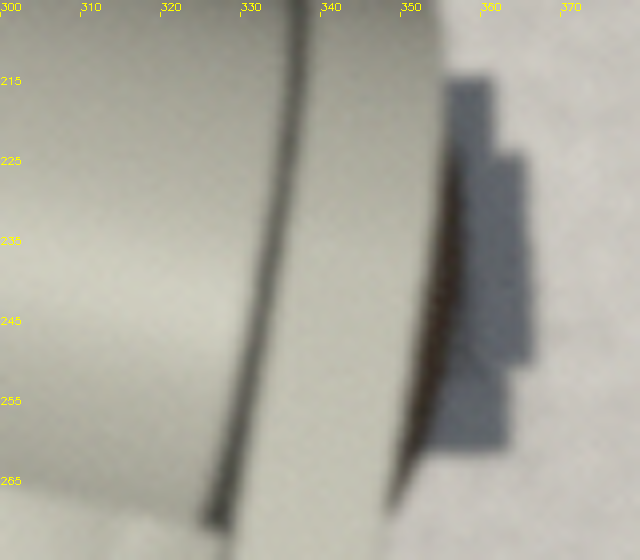

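Call:
{"api": "servo_tool", "payload": {
  "moves": [
    {"linear":[-0.004,0,0],"turn":0,"hand":0},
    {"linear":[-0.008,0,0],"turn":0,"hand":0},
    {"linear":[-0.012,0,0],"turn":0,"hand":0},
    {"linear":[-0.014,0,0],"turn":0,"hand":0},
    {"linear":[-0.014,0,0],"turn":0,"hand":0},
    {"linear":[-0.014,0,0],"turn":0,"hand":0}
  ]
}}

```text
time: 13.3
eef_pos: [0.5119, -0.1291, 0.0427]
orientation: [0.703, 0.711, -0.0, 0.0]
ft_force: [0.3, 0.7, -0.9]
grip_width: 0.0005
```

Call:
{"api": "servo_tool", "payload": {
  "moves": [
    {"linear":[-0.002,0,0],"turn":0,"hand":0},
    {"linear":[-0.003,0,0],"turn":0,"hand":0},
    {"linear":[-0.003,0,0],"turn":0,"hand":0},
    {"linear":[-0.003,0,0],"turn":0,"hand":0}
  ]
}}

```text
time: 13.7
eef_pos: [0.512, -0.1316, 0.0427]
orientation: [0.703, 0.711, 0.0, -0.0]
ft_force: [-0.4, 3.2, 0.3]
grip_width: 0.0001
```

```bash
cat > f.py <<'E'
from h import *
F=[];Y=[]
for i in range(6):
    s=bot.capture("scene"); st=bot.sense(); F.append(st["ft_force"]);Y.append(st["eef_pos"])
print(st["time"],"F",np.mean(F,0).round(2),"sd",np.std(F,0).round(2),"pos",np.mean(Y,0).round(4))
goto([.5112,-.137,.043],90.67)
import sys
crop(s,244,162,60,60,9,sys.argv[1],2.2)
E
python3 f.py q1
```

```text
14.0 F [-0.35  4.48  0.56] sd [0.45 0.28 0.67] pos [ 0.512  -0.1316  0.0427]
t 14.0 pos [ 0.512  -0.1317  0.0427] yaw 90.69 tilt [-2.e-04  1.e-04 -1.e+00] F [0.27 4.43 0.27] w -0.0001 -> linear [-0.0053 -0.0008 -0.0003] turn 0.0004
```

View pics/q1.png

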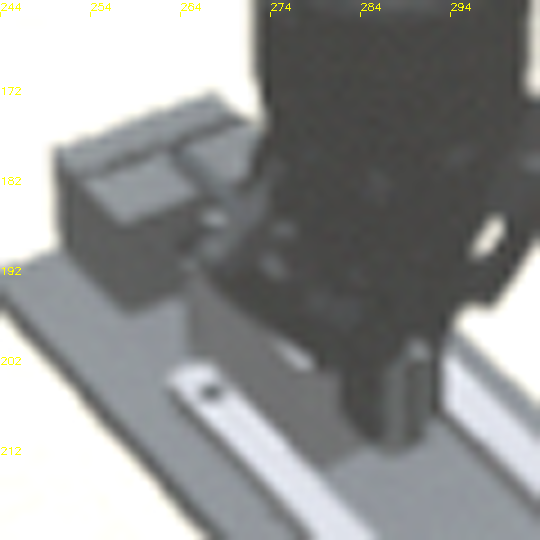

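Call:
{"api": "servo_tool", "payload": {
  "moves": [
    {"linear":[-0.001,0,0],"turn":0,"hand":0},
    {"linear":[-0.002,0,0],"turn":0,"hand":0},
    {"linear":[-0.003,0,0],"turn":0,"hand":0},
    {"linear":[-0.003,0,0],"turn":0,"hand":0},
    {"linear":[-0.003,0,0],"turn":0,"hand":0}
  ]
}}

```text
time: 14.5
eef_pos: [0.512, -0.1346, 0.0427]
orientation: [0.703, 0.711, 0.0, -0.0]
ft_force: [-1.0, 5.7, 1.3]
grip_width: 0.0001
```

```bash
python3 f.py q2
```

```text
14.8 F [-0.44  6.23  0.41] sd [0.5  0.61 0.54] pos [ 0.512  -0.1345  0.0427]
t 14.8 pos [ 0.512  -0.1346  0.0428] yaw 90.7 tilt [-1.e-04  6.e-04 -1.e+00] F [-0.95  5.68  1.14] w -0.0003 -> linear [-0.0024 -0.0009 -0.0002] turn 0.0005
```

Call:
{"api": "servo_tool", "payload": {
  "moves": [
    {"linear":[-0.001,0,0],"turn":0,"hand":0},
    {"linear":[-0.002,0,0],"turn":0,"hand":0},
    {"linear":[-0.003,0,0],"turn":0,"hand":0},
    {"linear":[-0.003,0,0],"turn":0,"hand":0},
    {"linear":[-0.003,0,0],"turn":0,"hand":0}
  ]
}}

```text
time: 15.3
eef_pos: [0.512, -0.1371, 0.0427]
orientation: [0.703, 0.712, 0.0, -0.001]
ft_force: [-0.8, 9.1, 2.5]
grip_width: -0.0001
```

```bash
python3 f.py q3; python3 f.py q3
```

```text
15.6 F [-0.52  8.91  0.95] sd [0.57 0.7  0.42] pos [ 0.512  -0.1371  0.0428]
t 15.6 pos [ 0.512  -0.1371  0.0428] yaw 90.72 tilt [-1.0e-04  1.5e-03 -1.0e+00] F [-0.56  9.57  0.8 ] w 0.0001 -> linear [ 0.0001 -0.0008 -0.0002] turn 0.0009
15.9 F [-0.68  8.63  1.5 ] sd [0.6  0.37 0.57] pos [ 0.512  -0.1371  0.0428]
t 15.9 pos [ 0.512  -0.1371  0.0428] yaw 90.72 tilt [-2.0e-04  1.5e-03 -1.0e+00] F [-1.12  8.84  1.8 ] w 0.0 -> linear [ 0.0001 -0.0008 -0.0002] turn 0.0008
```

View pics/q3.png

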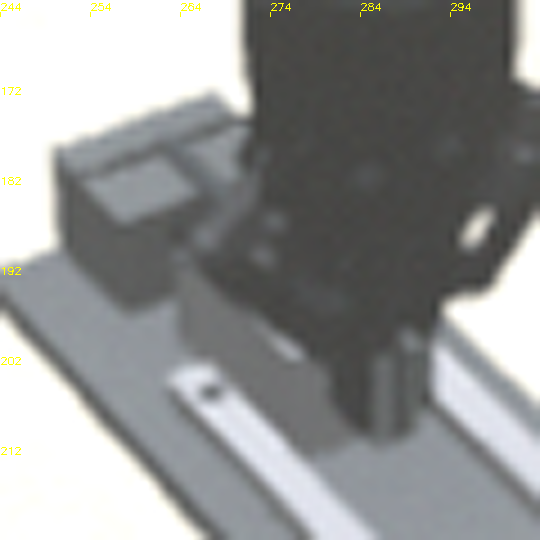

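```bash
python3 - <<'E'
from h import *
import pickle
_,s0=pickle.load(open("c4.pkl","rb")); s=bot.capture("scene")
o=[]
for c in (s0,s):
    im=c["color"][170:192,248:274,::-1].astype(float); im=np.clip((im-20)*2.8,0,255).astype(np.uint8)
    o.append(cv2.resize(im,None,fx=15,fy=15,interpolation=cv2.INTER_CUBIC))
cv2.imwrite("pics/ptr.png",np.hstack(o))
E
```

```text
(no output)
```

View pics/ptr.png

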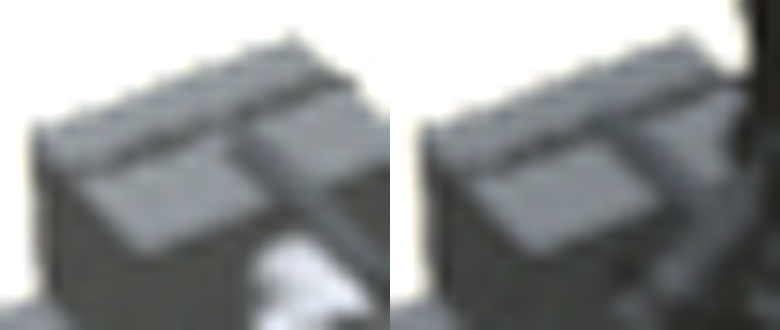

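```bash
python3 - <<'E'
from h import *
import pickle
_,s0=pickle.load(open("c4.pkl","rb")); s=bot.capture("scene")
o=[]
for c in (s0,s):
    im=c["color"][184:206,256:282,::-1].astype(float); im=np.clip((im-20)*2.8,0,255).astype(np.uint8)
    o.append(cv2.resize(im,None,fx=15,fy=15,interpolation=cv2.INTER_CUBIC))
cv2.imwrite("pics/st.png",np.hstack(o))
for z,x in((.03,.534),(.05,.511)):
  for y in(-.198,-.208,-.25,-.26): print(z,y,np.round(proj(s,[x,y,z]),2))
for r in (196,197,198,199,200):
  print(r,s0["color"][r,256:280].mean(1).round(0).astype(int).tolist(),"\n   ",s["color"][r,256:280].mean(1).round(0).astype(int).tolist())
E
```

```text
0.03 -0.198 [267.06 197.85]
0.03 -0.208 [265.2  195.87]
0.03 -0.25 [257.63 187.77]
0.03 -0.26 [255.88 185.89]
0.05 -0.198 [274.27 189.21]
0.05 -0.208 [272.37 187.26]
0.05 -0.25 [264.61 179.33]
0.05 -0.26 [262.82 177.49]
196 [70, 61, 56, 57, 61, 68, 73, 73, 68, 60, 56, 55, 56, 56, 55, 55, 56, 55, 57, 56, 55, 56, 56, 57] 
    [65, 56, 51, 53, 58, 63, 69, 60, 51, 53, 54, 53, 52, 51, 46, 42, 37, 33, 34, 32, 33, 33, 33, 35]
197 [74, 72, 68, 70, 73, 73, 73, 73, 69, 60, 55, 56, 56, 56, 56, 56, 57, 56, 56, 56, 56, 57, 58, 62] 
    [69, 67, 64, 65, 68, 68, 68, 61, 51, 52, 53, 53, 52, 52, 51, 49, 51, 42, 34, 32, 33, 33, 34, 34]
198 [72, 74, 73, 73, 72, 73, 73, 73, 69, 60, 55, 56, 56, 56, 56, 56, 56, 56, 57, 59, 61, 65, 67, 69] 
    [68, 68, 69, 69, 68, 69, 68, 62, 51, 52, 52, 53, 53, 53, 52, 51, 54, 56, 44, 36, 32, 33, 32, 33]
199 [73, 73, 73, 72, 72, 73, 73, 73, 70, 60, 55, 56, 56, 56, 55, 56, 58, 60, 62, 67, 70, 72, 73, 73] 
    [68, 68, 69, 68, 69, 68, 68, 63, 54, 52, 53, 53, 52, 51, 52, 52, 51, 55, 62, 56, 41, 33, 32, 33]
200 [73, 74, 74, 74, 74, 73, 73, 73, 69, 60, 55, 55, 56, 57, 59, 60, 65, 67, 70, 73, 73, 73, 73, 74] 
    [70, 69, 69, 69, 68, 68, 68, 66, 59, 55, 53, 53, 53, 52, 52, 51, 52, 50, 61, 73, 65, 48, 32, 33]
```

View pics/st.png

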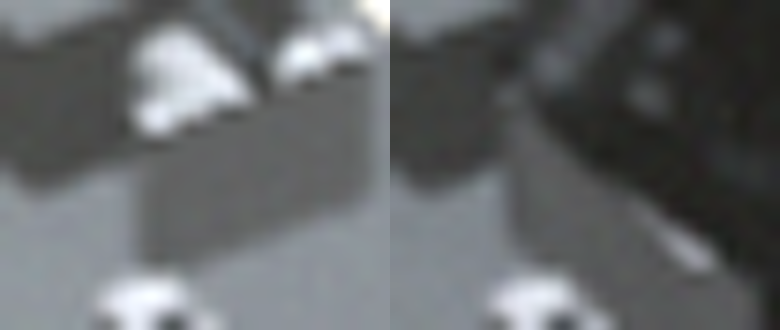

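Call:
{"api": "servo_tool", "payload": {
  "moves": [
    {"linear":[-0.001,0,0],"turn":0,"hand":0},
    {"linear":[-0.0017,0,0],"turn":0,"hand":0},
    {"linear":[-0.0017,0,0],"turn":0,"hand":0},
    {"linear":[-0.0017,0,0],"turn":0,"hand":0},
    {"linear":[-0.0017,0,0],"turn":0,"hand":0}
  ]
}}

```text
time: 16.5
eef_pos: [0.5121, -0.1385, 0.0428]
orientation: [0.703, 0.712, 0.001, -0.001]
ft_force: [-0.6, 10.5, 1.6]
grip_width: -0.0
```

```bash
python3 f.py q4; python3 f.py q4; python3 f.py q4; python3 - <<'E'
from h import *
import pickle
_,s0=pickle.load(open("c4.pkl","rb")); s=np.mean([bot.capture("scene")["color"].astype(float) for _ in range(6)],0)
def e(r):
    r=r.mean(-1); bg=r[1:6].mean(); dk=r[11:14].mean(); m=(bg+dk)/2
    i=np.where(r[5:12]<m)[0][0]+5; return i-1+(r[i-1]-m)/(r[i-1]-r[i])
print([round(e(s0["color"][r,256:280].astype(float)),2) for r in (198,199,200)],[round(e(s[r,256:280]),2) for r in (196,197,198,199)])
o=[]
for c in (s0["color"],s):
    im=c[170:192,248:274,::-1].astype(float); im=np.clip((im-20)*2.8,0,255).astype(np.uint8)
    o.append(cv2.resize(im,None,fx=15,fy=15,interpolation=cv2.INTER_CUBIC))
cv2.imwrite("pics/ptr2.png",np.hstack(o))
E
```

```text
16.8 F [-0.64 10.44  1.9 ] sd [0.35 0.36 0.92] pos [ 0.5121 -0.1385  0.0428]
t 16.8 pos [ 0.5121 -0.1385  0.0428] yaw 90.73 tilt [-1.0e-04  2.1e-03 -1.0e+00] F [-1.12 10.61  3.55] w 0.0001 -> linear [ 0.0015 -0.0008 -0.0002] turn 0.001
17.1 F [-0.77 10.7   1.66] sd [0.3  0.5  0.59] pos [ 0.5121 -0.1385  0.0428]
t 17.1 pos [ 0.512  -0.1385  0.0427] yaw 90.73 tilt [-2.0e-04  2.2e-03 -1.0e+00] F [-0.95 10.77  1.47] w 0.0 -> linear [ 0.0015 -0.0008 -0.0003] turn 0.0011
17.4 F [-0.76 10.52  2.09] sd [0.61 0.49 0.61] pos [ 0.5121 -0.1385  0.0428]
t 17.4 pos [ 0.5121 -0.1385  0.0428] yaw 90.73 tilt [-1.0e-04  2.1e-03 -1.0e+00] F [-0.22 10.78  2.99] w -0.0002 -> linear [ 0.0015 -0.0008 -0.0002] turn 0.0011
[np.float64(8.47), np.float64(8.54), np.float64(8.49)] [np.float64(7.53), np.float64(6.88), np.float64(6.86), np.float64(7.23)]
```

View pics/ptr2.png

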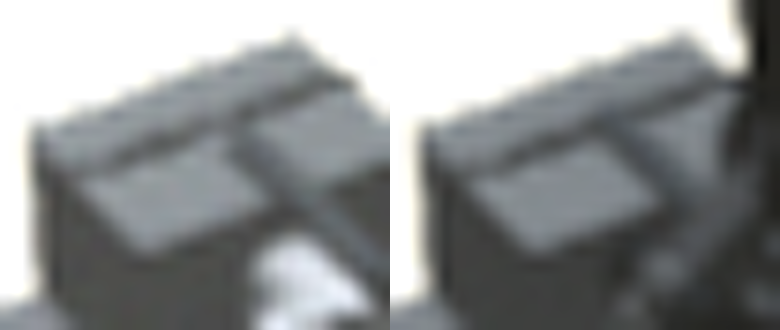

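```bash
python3 - <<'E'
from h import *
s=bot.capture("scene"); cv2.imwrite("pics/fin.png",np.clip(s["color"][:,:,::-1].astype(float)*1.6,0,255).astype(np.uint8))
E
```

```text
(no output)
```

View pics/fin.png

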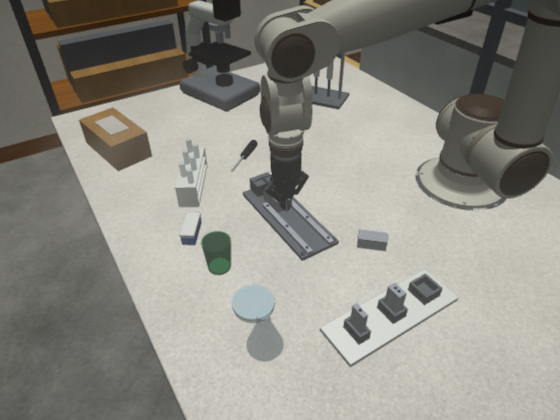

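The block stands in its pocket (around 393, 300), the carrier is held against the stop (around 285, 195), and everything else is where it was. I'm handing the job in now.

```bash
python3 -c "
from rig import bot
print(bot.job_done()); s=bot.sense(); print(s['time'],s['ft_force'].round(2),s['eef_pos'].round(4))"
```

```text
the job is handed in; nothing more can be done
None
the job is handed in; nothing more can be done
```

I put the two-dot block in its pocket, pushed the carrier against the sprung stop, and handed the job in at about 18 s of the 69 s, with the arm still holding the push.

- **Block:** It met the pocket floor at the expected height, with about 10 N of contact. After release, the dots on top measured z = 0.087 m from two views; fully home should be 0.086 m. The last picture shows it upright in the middle pocket and nothing else disturbed.
- **Push:** I pushed with the shut fingers flat on the back of the carrier. The wrist force held steady at about 10.5 N, which includes some friction from the carrier.
- **Stop travel:** My estimates did not quite agree:
  - The arm had moved about 10.2 mm past the point where it met the stop (worked out from the force readings).
  - The stop's edge in the scene picture had shifted by only about 8.8 mm, give or take 1 mm.
  - The pointer tip appears to be at the black line, which marks half travel, though the picture is coarse.
- **Not confirmed:** The hand and arm blocked the top camera over the stop. Squareness therefore rests on the flat contact, the measured angle of the tool and the small sideways force of under 1 N.
- **Camera disagreement:** While the block hung over the pocket, the two cameras disagreed on its sideways position by 2–4 mm. I lowered it in small steps while watching the force, and it went in freely.

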